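# Pack an optics module under a turned stack-nest crate

### The job

Take the pale crate out of the grey crate it is nested in and set it aside, stand the red optics module upright inside the grey crate, then put the pale crate back on top turned half round, so that it stands level on the grey crate's blue rim lugs with its blue end over the grey end, clear of the module. Set things down rather than dropping them, never let the pale crate press on the module, and leave the grey crate and the other things on the bench where they are.

Things in the scene. Friction and masses are not known exactly. Their poses are not given: they have to be found in the camera images.
- lower_center (a point): Centre of the lower, dark grey crate, half-way up (37.5 mm above its underside). Loose, 0.45 kg, open, 75 mm high, 2.5 mm leaning walls: underside 148 (x) x 108 (y) mm, rim 170 x 130 mm outside plus 5 mm lip, 165 x 125 mm inside; inner floor 3 mm above its underside. x points along it to its BLUE end (the other end is grey), z up.
- lower_lugs (a point): Point on the grey crate's axis at the height of its lug tops, 68 mm above its underside; same axes. Four blue lugs, 14 mm wide, 8 mm thick, reach in from the long walls at x = +50 and -26 mm, 82 mm between opposite tips. Each crate's floor and walls are slotted at those places: blue end over blue end it slides past the lugs and nests; turned half round it stands on them.
- upper_grip (a point): Grip point of the pale crate: on the axis of its black post, 76 mm above its underside, 14 mm below the post's top. The axes are the pale crate's: x to its blue end, z up. Post 28 x 28 mm, sides along x and y, at the crate's centre. When stacked on the lugs (about 7 mm play each way inside the rim) this point is 106.5 mm above the grey crate's centre point.
- upper_center (a point): Centre of the pale crate, half-way up (37.5 mm above its underside), same axes. Same shape, lugs and slots as the grey crate, about 0.3 kg, plus the post and a 4 mm divider, 33 mm high, along y at its middle. Starts nested in the grey crate, blue end over blue end, underside 38 mm above the grey one's; not latched: lifts straight out (2-3 mm side play).
- module_center (a point): Centre (half-way up) of the red optics module, a 40 (x) x 32 (y) x 46 mm block with a black lens 22 mm across and 6 mm high on top: 52 mm tall, this point 26 mm above its underside, about 0.12 kg, standing upright on the bench. z is up.
- mat: Thin pale blue mat fixed on the bench, 240 (x) x 220 (y) mm, 2 mm high, origin at the centre of its underside: clear space where the pale crate can be set aside.
- bottle: Bystander: white closed squeeze bottle, 60 mm across, 160 mm tall, red cap. Origin at its underside.
- jar: Bystander: brown glass jar with black lid, 56 mm across, 70 mm tall. Origin at its underside.
- dish: Bystander: shallow clear glass dish, 84 mm across, 14 mm high. Origin at its underside.
- driver: Bystander: yellow-handled screwdriver lying down, 160 mm long.
- tweezers: Bystander: steel tweezers lying flat, 120 mm long, 4 mm high. Origin at its underside.
- filter: Bystander: aluminium-rimmed round filter, 48 mm across, 20 mm high. Origin at its underside.
Not all that is in view belongs to the job. What is shaped like the part that bears upper_grip but turquoise or yellow is not meant.

How it is judged (in metres and radians):
On the way, in this order (a step that is already met when the one before it is completed fails the run):
1. the pale crate is out of the grey crate and set aside, upright and released (horizontal distance between upper_grip and lower_center above 0.13 m and height (world z) of upper_grip below 0.1 m and angle between upper_grip's own z axis and vertical below 0.1 rad and contact force between the fingers and upper below 0.05 N), for 0.2 s.
2. the module stands upright on the floor of the grey crate, released (x of module_center in the frame of lower_center between -0.075 and 0.075 m and y of module_center in the frame of lower_center between -0.055 and 0.055 m and z of module_center in the frame of lower_center between -0.015 and -0.002 m and angle between module_center's own z axis and vertical below 0.12 rad and linear speed of module below 0.02 m/s and contact force between the fingers and module below 0.05 N), for 0.2 s.
At the end, for the whole second after the job is handed in: Pale crate on the lugs, turned: grip point 101-112 mm above the grey crate's centre point, centred to 16 mm, in line to 0.16 rad, level to 0.06 rad, not touching the module; module upright (0.12 rad) on the grey crate's floor; grey crate flat on the bench; all at rest (z of upper_grip in the frame of lower_center between 0.101 and 0.112 m and horizontal distance between upper_grip and lower_center below 0.016 m and angle between the x axis of upper and the x axis of lower, either way round below 0.16 rad and angle between each of upper_grip, lower_center's own z axis and vertical below 0.06 rad and linear speed of each of upper, lower, module below 0.02 m/s and contact force between upper and module below 0.2 N and x of module_center in the frame of lower_center between -0.075 and 0.075 m and y of module_center in the frame of lower_center between -0.055 and 0.055 m and z of module_center in the frame of lower_center between -0.015 and -0.002 m and angle between module_center's own z axis and vertical below 0.12 rad and height (world z) of lower_center below 0.042 m).
It fails at once if the module is dropped (falls freely by more than about 20 mm) (contact force between the fingers and module below 0.05 N and linear speed of module above 0.65 m/s).
It fails at once if the pale crate is dropped (falls freely by more than about 20 mm) (contact force between the fingers and upper below 0.05 N and linear speed of upper above 0.65 m/s).
It fails at once if the pale crate presses on the module (contact force between upper and module above 1.5 N).
It fails at once if the grey crate is shifted more than 30 mm (distance of lower_center from where it was at the start of the episode above 0.03 m).
It fails at once if another thing on the bench is moved more than 25 mm (distance of any of bottle, jar, dish, driver, tweezers, filter from where it was at the start of the episode above 0.025 m).
It also fails if it takes over 72 s, if anything falls off the work surface, if the arm or the gripper's body presses on something with over 40 N, if the wrist force passes 120 N, or if a joint passes its speed limit or range.

### The arm

A 6-joint arm with a two-finger parallel gripper is mounted at the origin on the work surface. World frame = base frame: x ahead of the robot, y to its left, z up, the work surface at z = 0. Lengths are in mm, angles in rad, forces in N, time in s.
With the tool pointing down it reaches from about 300 to 775 mm from the base axis. Payload 14.6 kg.
Tool frame: the origin (TCP) lies at the very end of the fingers, on their centre line; the grasp point (between the pads) lies arm.grip_point_offset behind it (arm.grip_point_offset is the distance from the TCP to the grasp point, in mm); x points along the fingers, y is the direction in which the jaws open and shut, and the axes are right-handed (so a half turn about x gives the same grasp; the last joint's range is limited). The gripper opens to 94 mm and grips with 3 to 60 N. Pads are 16 mm wide; open, the fingers measure 119 mm over their backs; the gripper's body (75 mm by 177 mm) begins 78 mm behind the grasp point.
Start: joints at [1.033, 0.3, 1.521, -0, 1.321, -0.067], TCP at [249.475, 490.154, 183.946] pointing down, gripper open.
Joint ranges: [-3.03, 3.03], [-0.79, 2.21], [0.23, 2.52], [-1.04, 4.18], [0, 3.07], [-2.55, 2.55]. Speed limits (rad/s): [2.22, 2.22, 2.57, 3.14, 3.14, 3.14].

### API

Orientations are given as a unit quaternion [x, y, z, w].
In Python, from workcell import state, imaging, arm gives the robot as it stands.
- The arm moves only by the tool arm_command, never from a script. Its argument "steps" is a list of rows, each an object of numbers: "x", "y", "z": the shift along the tool's x, y, z each as a share of 50 mm, from -1 to 1; "ax", "ay", "az": the turn, a rotation vector about the tool's x, y, z each as a share of pi/2 rad, from -1 to 1; "grip": the closure, from -1 (fully open) to 1 (shut). In form: [{"x": .., "y": .., "z": .., "ax": .., "ay": .., "az": .., "grip": ..}, ...]. A call has 1 to 8 rows; each row shifts and turns the commanded pose from where the row before left it, along the tool's axes as they then stand; what a row does not reach is not made up. A row lasts 1/10 s, in which the tool goes at most 50 mm and 8.59 degrees, less where a joint would pass 70% of its speed; a pose out of reach is approached as far as the arm can. A call with a number of a shift or a turn outside -1 to 1 is refused whole. A call with a gripper value outside its range is refused whole. The fingers move at their own pace and stop on an object; "newtons" is the grip in N (left out, the last holds). Time passes only in rows, so rows that do not move let the fingers close. It gives the time, the measured TCP pose, the force and the opening at its end, in the units of the state.
- state(): the state, without advancing time (a new reading comes with each control period).
- imaging.snapshot(name): name is "side" or "top"; returns a dict with "pixels" (384x512x3 uint8, red, green, blue), "mtx" (3x3 intrinsics, pixels), "world_from_camera" (4x4, takes a point from camera to world coordinates). Camera axes: x right, y up, looking along -z (the intrinsics and any distortion apply to the point x, -y, -z); pixel columns grow to the right and rows downward; lengths in mm; the calibration is good to about 2 mm. A picture is of the moment at which its call begins. There is no depth.
- arm.job_done(): hands the job in, once; it reports no verdict.
The state is a dict: "clock": time; "qpos": joint angles; "dq": joint speeds; "effort": joint torques, N m; "tool_pos": TCP position; "tcp_rot": TCP orientation; "wrist_force": force on the tool from outside, world axes, zero at the start; "moment": the same for the moment, N m; "finger_gap": opening from 0.0 (shut) to 1.0 (fully open).
Only numpy, scipy, OpenCV 4.12 (cv2) and the standard library are available. Lean on these libraries where they do the work, as an engineer would, in place of code of your own. Each camera call takes 0.05 s, during which the arm holds its last target.

## Working session

There is one attempt and no reset: what is moved stays moved. The work goes in short steps, Python scripts to look and compute and a tool call to move; the robot and the scene stay as the last step left them, time stands still between calls to the robot, and variables do not carry over. Pictures are saved under pics/ and viewed, and the job is handed in when it is done.

Besides the shell and the picture viewer there is one more tool, called by a JSON object that holds its "method" and its "body", one argument or row to a line. arm_command: Moves the arm, as the interface text tells. Shift numbers are shares of 50 mm and turn numbers shares of pi/2 rad, none past 1 either way. Its arguments: {"type":"object","properties":{"steps":{"type":"array"},"newtons":{"type":"number"}},"required":["steps"]}

```bash
ls; mkdir -p pics; python3 - <<'E'
from workcell import state, imaging, arm
import cv2,pickle
print(state()); print(arm.grip_point_offset)
for n in("side","top"):
    s=imaging.snapshot(n); pickle.dump(s,open(f"{n}0.pkl","wb"))
    cv2.imwrite(f"pics/{n}0.png",cv2.resize(s["pixels"][:,:,::-1],(800,600),interpolation=cv2.INTER_CUBIC))
    print(n,s["mtx"],s["world_from_camera"],[k for k in s])
E
```

```text
pics
{'clock': 0.0, 'qpos': array([ 1.03337886e+00,  3.00464544e-01,  1.52160347e+00, -4.70076860e-06,
        1.32066981e+00, -6.66026508e-02]), 'dq': array([ 0.00146489, -0.00100326,  0.00091777,  0.00112521, -0.00058668,
        0.00057021]), 'effort': array([-1.31841629e-03, -5.31820321e+01, -3.52724648e+01,  7.07389601e-02,
        2.45460105e-02, -9.25675954e-05]), 'tool_pos': array([249.34376712, 489.9080382 , 183.38046316]), 'tcp_rot': array([ 0.16453754,  0.68772322, -0.16531161,  0.68748544]), 'wrist_force': array([ 0.06718523,  0.65401877, -0.71116349]), 'moment': array([0.02331051, 0.00797042, 0.02093751]), 'finger_gap': 1.002113861048813}
18.8
side [[419.861868     0.         255.77043317]
 [  0.         419.861868   194.25931517]
 [  0.           0.           1.        ]] [[ 9.20180956e-01  2.00125371e-01 -3.36477109e-01  1.47036501e+02]
 [-3.90718618e-01  5.23493736e-01 -7.57161323e-01 -8.98930413e+02]
 [ 2.46164683e-02  8.28193301e-01  5.59901675e-01  6.93978679e+02]
 [ 0.00000000e+00  0.00000000e+00  0.00000000e+00  1.00000000e+00]] ['pixels', 'mtx', 'world_from_camera']
top [[481.9643785    0.         253.02861406]
 [  0.         481.9643785  190.76518389]
 [  0.           0.           1.        ]] [[-1.37648574e-03  9.94475147e-01 -1.04963262e-01  3.82751000e+02]
 [-9.99593976e-01 -4.35561820e-03 -2.81586829e-02 -1.03388409e+02]
 [-2.84602902e-02  1.04881884e-01  9.94077362e-01  1.33571984e+03]
 [ 0.00000000e+00  0.00000000e+00  0.00000000e+00  1.00000000e+00]] ['pixels', 'mtx', 'world_from_camera']
```

View pics/side0.png

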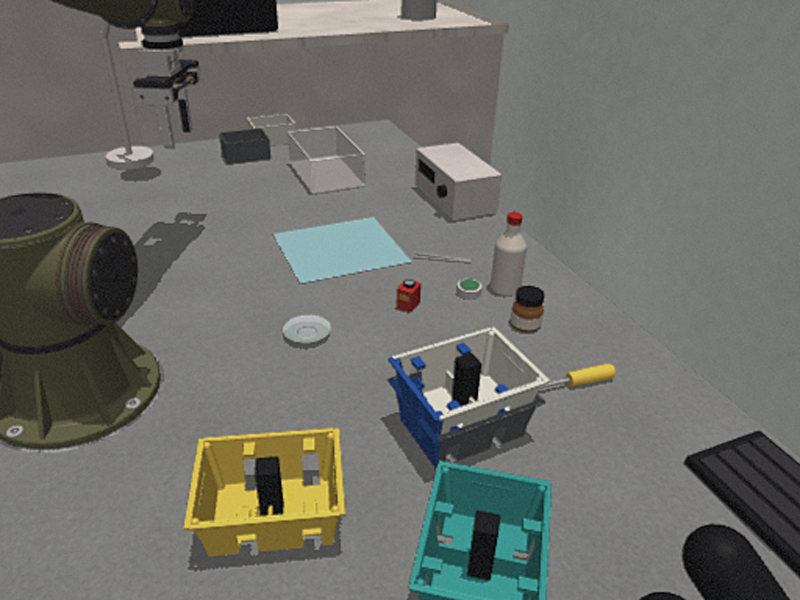

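View pics/top0.png

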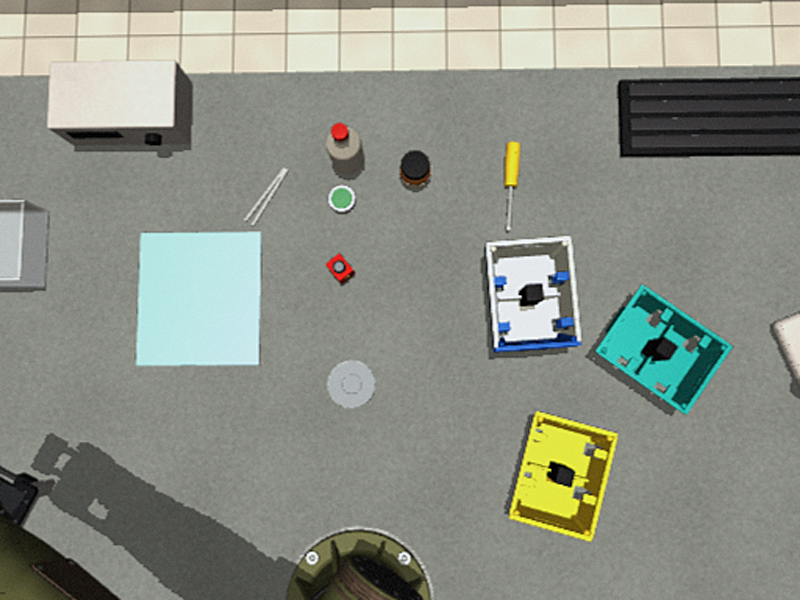

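```bash
cat > h.py <<'E'
import numpy as np,cv2,pickle
from workcell import state, imaging, arm
def ray(s,u,v):
    K=s["mtx"];T=s["world_from_camera"]
    d=np.array([(u-K[0,2])/K[0,0],-(v-K[1,2])/K[1,1],-1.]);
    return T[:3,3],T[:3,:3]@d
def plane(s,u,v,z):
    o,d=ray(s,u,v); return o+d*(z-o[2])/d[2]
def tri(s1,p1,s2,p2):
    o1,d1=ray(s1,*p1);o2,d2=ray(s2,*p2)
    A=np.stack([d1,-d2],1);t=np.linalg.lstsq(A,o2-o1,rcond=None)[0]
    a=o1+d1*t[0];b=o2+d2*t[1];return (a+b)/2,np.linalg.norm(a-b)
def proj(s,p):
    T=s["world_from_camera"];c=T[:3,:3].T@(np.asarray(p,float)-T[:3,3]);K=s["mtx"]
    return K[0,0]*c[0]/-c[2]+K[0,2],K[1,2]-K[1,1]*c[1]/-c[2]
def crop(s,c,r,k,f):
    x0,y0=max(0,int(c[0]-r)),max(0,int(c[1]-r*.75)); im=s["pixels"][y0:y0+int(1.5*r),x0:x0+2*r,::-1]
    cv2.imwrite(f,cv2.resize(im,None,fx=k,fy=k,interpolation=cv2.INTER_CUBIC)); print(f,"origin",x0,y0)
E
python3 - <<'E'
from h import *
t=pickle.load(open("top0.pkl","rb"));s=pickle.load(open("side0.pkl","rb"))
crop(t,(342,190),45,8,"pics/t_crate.png")
crop(s,(300,250),60,6,"pics/s_crate.png")
im=t["pixels"];hsv=cv2.cvtColor(im,cv2.COLOR_RGB2HSV)
for nm,i,roi,lo,hi in[("blue",t,(300,145,385,235),(105,120,60),(130,255,255)),("redtop",t,(205,155,230,185),(0,120,80),(8,255,255)),("mat",t,(80,140,175,240),(85,30,150),(105,255,255))]:
    x0,y0,x1,y1=roi;m=cv2.inRange(hsv,lo,hi);mm=np.zeros_like(m);mm[y0:y1,x0:x1]=m[y0:y1,x0:x1]
    n,l,st,c=cv2.connectedComponentsWithStats(mm)
    for k in range(1,n):
        if st[k,4]>8:print(nm,st[k],c[k])
crop(t,(218,172),20,16,"pics/t_mod.png"); crop(s,(261,189),20,16,"pics/s_mod.png")
E
```

```text
pics/t_crate.png origin 297 156
pics/s_crate.png origin 240 205
blue [353 173  11   9  69] [358.08695652 177.10144928]
blue [316 177   8   7  45] [319.51111111 179.71111111]
blue [356 203  11   7  68] [361.10294118 206.01470588]
blue [319 206   7   7  38] [322.         209.07894737]
blue [316 214  56  11 279] [344.29390681 220.21863799]
redtop [208 162  18  18 132] [216.82575758 170.72727273]
mat [  87  148   80   86 6653] [127.03577334 191.04193597]
pics/t_mod.png origin 198 157
pics/s_mod.png origin 241 174
```

View pics/t_crate.png

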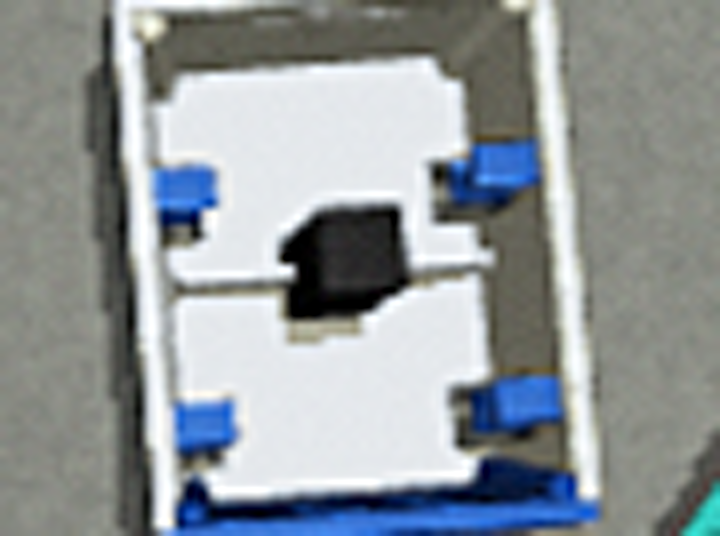

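View pics/s_crate.png

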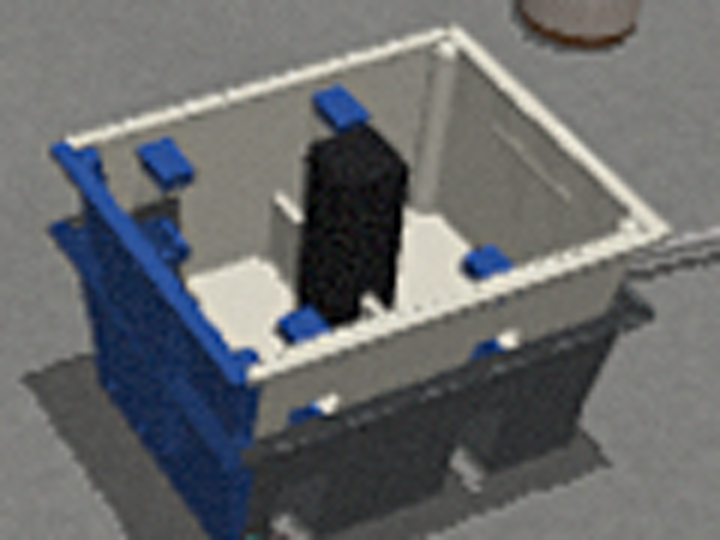

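View pics/t_mod.png

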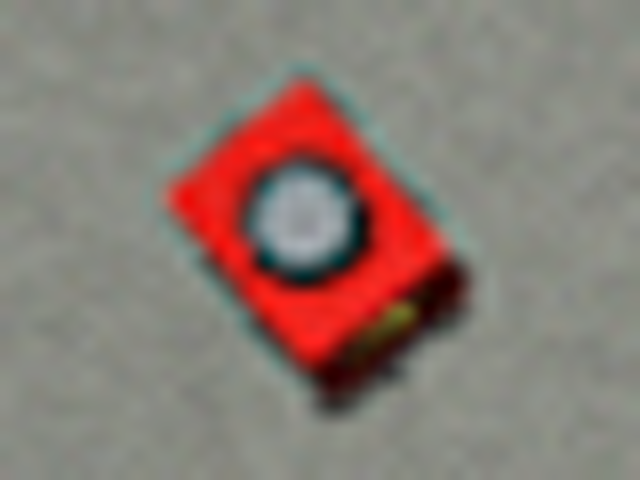

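View pics/s_mod.png

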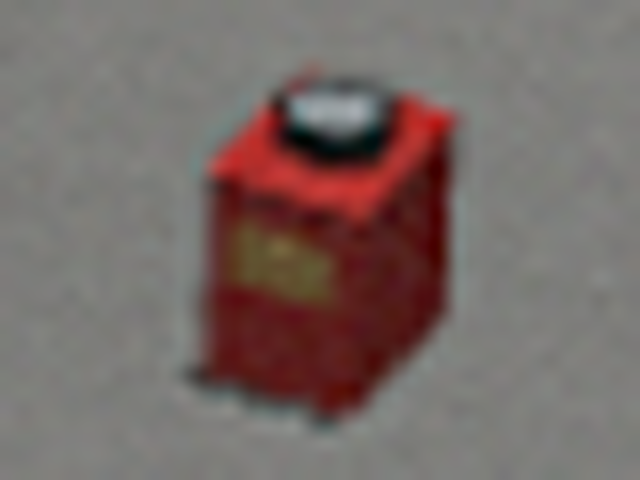

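```bash
python3 - <<'E'
from h import *
t=pickle.load(open("top0.pkl","rb"));s=pickle.load(open("side0.pkl","rb"))
for sn in(t,s): sn["pixels"]=np.clip(255*(sn["pixels"]/255.)**.5,0,255).astype(np.uint8)
crop(t,(340,188),14,26,"pics/t_post.png")
crop(s,(299,232),16,24,"pics/s_post.png")
crop(t,(342,190),58,6,"pics/t_rim.png")
t=pickle.load(open("top0.pkl","rb"))
# white+blue mask silhouette at rim
im=t["pixels"];hsv=cv2.cvtColor(im,cv2.COLOR_RGB2HSV)
m=cv2.inRange(hsv,(0,0,185),(180,60,255))|cv2.inRange(hsv,(105,120,60),(130,255,255))
mm=np.zeros_like(m);mm[145:230,305:378]=m[145:230,305:378]
pts=cv2.findNonZero(mm);h=cv2.convexHull(pts);r=cv2.minAreaRect(h);b=cv2.boxPoints(r)
W=np.array([plane(t,u,v,113) for u,v in h[:,0,:]])[:,:2].astype(np.float32)
rw=cv2.minAreaRect(W);print(r,rw)
EPS=cv2.approxPolyDP(h,4,True)[:,0];print(EPS.tolist());print([plane(t,u,v,113)[:2].round(1).tolist() for u,v in EPS])
mat=[plane(t,*p,2)[:2].round(0).tolist() for p in[(88,149),(166,149),(166,233),(87,233)]];print(mat)
E
```

```text
pics/t_post.png origin 326 177
pics/s_post.png origin 283 220
pics/t_rim.png origin 284 146
((340.8042297363281, 183.5722198486328), (79.43565368652344, 55.94740295410156), 85.38934326171875) ((529.9456176757812, -291.4872741699219), (202.956787109375, 140.86474609375), 3.7455639839172363)
[[371, 220], [316, 224], [311, 155], [325, 145], [364, 151]]
[[436.5, -365.9], [426.8, -227.7], [603.4, -217.5], [629.2, -253.7], [612.9, -352.8]]
[[645.0, 403.0], [643.0, 180.0], [407.0, 176.0], [407.0, 397.0]]
```

View pics/t_post.png

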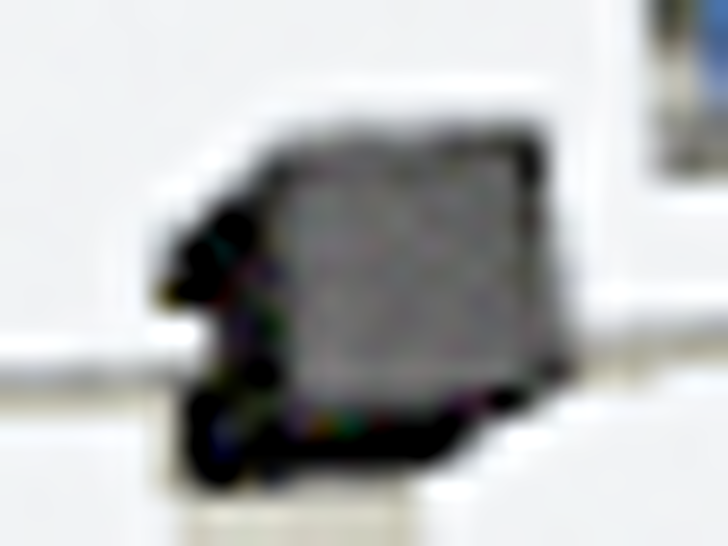

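View pics/s_post.png

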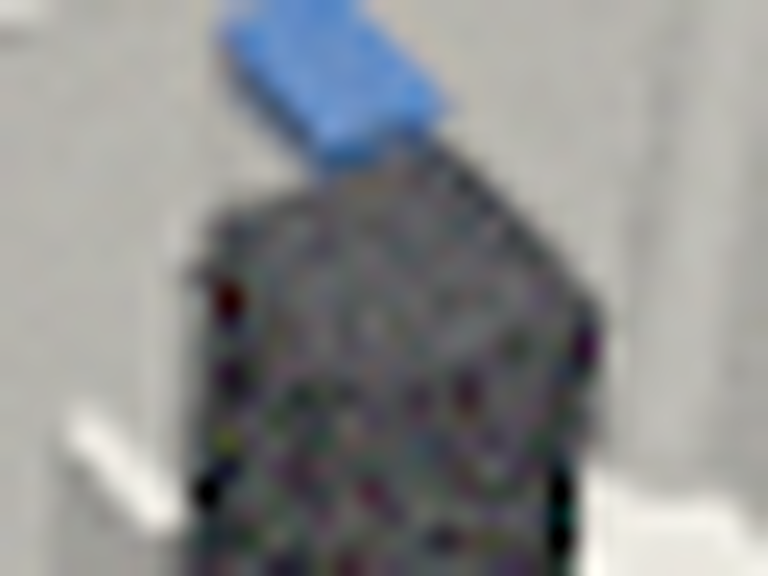

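View pics/t_rim.png

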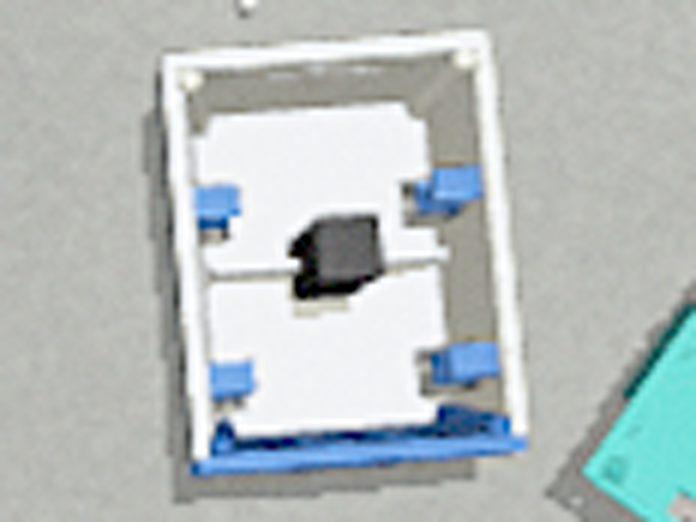

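```bash
python3 - <<'E'
from h import *
t=pickle.load(open("top0.pkl","rb"));s=pickle.load(open("side0.pkl","rb"))
f=lambda o,k,P:[((x+.5)/k-.5+o[0],(y+.5)/k-.5+o[1]) for x,y in P]
T=f((284,146),6,[(165,57),(490,33),(525,445),(195,474)])
S=f((240,205),6,[(455,27),(668,232),(250,380),(55,148)])
# T order: far-left, far-right, near-right(blue), near-left(blue). far-left(+y) in side = top (455,27)
P=[]
for a,b in zip(T,S):
    p,e=tri(t,a,s,b);P.append(p);print("rim",p.round(1),round(e,1),"top@113",plane(t,*a,113)[:2].round(1),"side@113",plane(s,*b,113)[:2].round(1))
P=np.array(P)
for nm,g in(("tri",P),("top",np.array([plane(t,*a,113) for a in T])),("side",np.array([plane(s,*a,113) for a in S]))):
    c=g.mean(0);ax=(g[2]+g[3]-g[0]-g[1]);print(nm,c.round(1),"blue dir deg",np.degrees(np.arctan2(ax[1],ax[0])).round(2),"long",np.linalg.norm(ax[:2])/2,"short",np.linalg.norm((g[0]+g[3]-g[1]-g[2])[:2])/2)
pt=f((326,177),26,[(418,270)])[0];ps=f((283,220),24,[(402,262)])[0]
print("post",tri(t,pt,s,ps),plane(t,*pt,128)[:2],plane(s,*ps,128)[:2])
# grey crate rim in side (z=75): near corner (245,465?) left (55,228), right (652,312)
G=f((240,205),6,[(652,312),(52,228)]);print("grey rim side@75",[plane(s,*g,75)[:2].round(1) for g in G])
# module
mt=f((198,157),16,[(310,78),(450,245),(312,370),(165,195)])
M=np.array([plane(t,*a,46) for a in mt]);print(M.round(1)[:,:2].tolist(),M.mean(0)[:2])
for e in(M[1]-M[0],M[2]-M[1],M[2]-M[3],M[3]-M[0]):print(np.linalg.norm(e).round(1),np.degrees(np.arctan2(e[1],e[0])).round(1))
lt=f((198,157),16,[(303,220)])[0];ls=f((241,174),16,[(335,107)])[0]
print("lens",tri(t,lt,s,ls),plane(t,*lt,52)[:2],plane(s,*ls,52)[:2])
ms=f((241,174),16,[(210,168),(362,215),(452,115)]);print([plane(s,*a,46)[:2].round(1) for a in ms])
E
```

```text
rim [ 604.4 -218.4  110.7] 1.8 top@113 [ 603.2 -217.7] side@113 [ 603.5 -221.2]
rim [ 612.9 -356.2  112.5] 0.3 top@113 [ 612.6 -356. ] side@113 [ 612.6 -356.7]
rim [ 439.8 -367.4  111.9] 5.6 top@113 [ 437.2 -366.1] side@113 [ 442.  -369.2]
rim [ 427.7 -229.1  109.1] 4.7 top@113 [ 425.3 -227.8] side@113 [ 428.1 -234.2]
tri [ 521.2 -292.8  111. ] blue dir deg -176.4 long 175.2483603050246 short 138.48922028443394
top [ 519.6 -291.9  113. ] blue dir deg -176.73 long 176.95222672907957 short 138.6468793455045
side [ 521.5 -295.3  113. ] blue dir deg -175.79 long 173.51899373057105 short 135.75062414719855
post (array([ 520.25098781, -292.29471048,  126.29164848]), np.float64(2.208698787445789)) [ 519.04304213 -291.55611547] [ 520.23884089 -294.36985262]
grey rim side@75 [array([ 612.5, -356.7]), array([ 427.4, -234.4])]
[[599.5, 31.2], [570.8, 7.2], [549.6, 30.5], [579.6, 55.7]] [574.86224002  31.13024097]
37.4 -140.2
31.5 132.3
39.2 -140.0
31.6 129.1
lens (array([575.61581186,  31.19588761,  51.15833986]), np.float64(2.5503220357950847)) [574.28801521  31.55208847] [576.32189847  29.70591423]
[array([551.2,  27.6]), array([570.4,   3.8]), array([599.1,  28.4])]
```

```bash
cat >> h.py <<'E'
from scipy.spatial.transform import Rotation as R
def Rt(): return R.from_quat(state()["tcp_rot"])
def show():
    s=state();r=R.from_quat(s["tcp_rot"]).as_matrix()
    print("t",round(s["clock"],2),"tcp",s["tool_pos"].round(1),"jawyaw",np.degrees(np.arctan2(r[1,1],r[0,1])).round(2),"xaxis",r[:,0].round(4),"q",s["qpos"].round(3),"gap",round(s["finger_gap"],3),"F",s["wrist_force"].round(1))
def go(p,yaw=None):
    "shift (in shares of 50mm, tool axes) and ax share to reach tcp p with jaw yaw deg (mod 180 nearest)"
    s=state();r=R.from_quat(s["tcp_rot"]).as_matrix();d=r.T@(np.asarray(p,float)-s["tool_pos"])
    print("shift mm",d.round(1),"shares",(d/50).round(3))
    if yaw is not None:
        y=np.degrees(np.arctan2(r[1,1],r[0,1]));e=(yaw-y+180)%360-180
        print("yaw turn deg",round(e,2),"ax share",round(-e/90,4))
E
python3 - <<'E'
from h import *
show(); print(Rt().as_matrix().round(3)); go((520,-292.5,170),3.5);go((520,-292.5,170),-86.5)
t=pickle.load(open("top0.pkl","rb"))
for n,p,z in(("bottle",(340,130),160),("jar",(415,160),70),("filter",(342,198),20),("dish",(351,384),14),("mat",(199,299),2),("tweez",(268,195),4)):
    print(n,plane(t,p[0]*.64,p[1]*.64,z).round(0))
E
```

```text
t 0.1 tcp [249.3 489.9 183.4] jawyaw 63.02 xaxis [-5.e-04 -9.e-04 -1.e+00] q [ 1.033  0.3    1.522  0.     1.321 -0.067] gap 0.998 F [ 0.4  0.5 -0.8]
[[-0.001  0.454  0.891]
 [-0.001  0.891 -0.454]
 [-1.    -0.001 -0.   ]]
shift mm [  14.  -574.5  596.1] shares [  0.28  -11.49   11.923]
yaw turn deg -59.52 ax share 0.6614
shift mm [  14.  -574.5  596.1] shares [  0.28  -11.49   11.923]
yaw turn deg -149.52 ax share 1.6614
bottle [780.  19. 160.]
jar [ 755. -102.   70.]
filter [702.  29.  20.]
dish [372.  12.  14.]
mat [523. 287.   2.]
tweez [712. 165.   4.]
```

{"method": "arm_command", "body": {
  "steps": [
    {"ax": 0.09,"grip": -0.3},
    {"ax": 0.09,"grip": -0.3},
    {"ax": 0.09,"grip": -0.3},
    {"ax": 0.09,"grip": -0.3},
    {"ax": 0.09,"grip": -0.3},
    {"ax": 0.09,"grip": -0.3},
    {"ax": 0.09,"grip": -0.3},
    {"ax": 0.09,"grip": -0.3}
  ],
  "newtons": 35
}}

```text
invalid input at $.steps[0]: expected keys x, y, z, ax, ay, az, grip
```

{"method": "arm_command", "body": {
  "steps": [
    {"ax": 0.09,"grip": -0.3},
    {"ax": 0.09,"grip": -0.3},
    {"ax": 0.09,"grip": -0.3},
    {"ax": 0.09,"grip": -0.3},
    {"ax": 0.09,"grip": -0.3},
    {"ax": 0.09,"grip": -0.3},
    {"ax": 0.09,"grip": -0.3},
    {"ax": 0.09,"grip": -0.3}
  ]
}}

```text
invalid input at $.steps[0]: expected keys x, y, z, ax, ay, az, grip
```

{"method": "arm_command", "body": {
  "steps": [
    {"ax": 0.09,"grip": -0.3},
    {"ax": 0.09,"grip": -0.3},
    {"ax": 0.04,"grip": -0.3},
    {"ax": 0,"grip": -0.3}
  ]
}}

```text
invalid input at $.steps[0]: expected keys x, y, z, ax, ay, az, grip
```

```bash
python3 - <<'E'
from h import *
show();go((520,-292.5,170),-86.5)
E
```

```text
t 0.1 tcp [249.3 489.9 183.4] jawyaw 63.02 xaxis [-5.e-04 -9.e-04 -1.e+00] q [ 1.033  0.3    1.522  0.     1.321 -0.067] gap 0.998 F [ 0.4  0.5 -0.8]
shift mm [  14.  -574.5  596.1] shares [  0.28  -11.49   11.923]
yaw turn deg -149.52 ax share 1.6614
```

{"method": "arm_command", "body": {
  "steps": [
    {"x": 0,"y": 0,"z": 0,"ax": 0.09,"ay": 0,"az": 0,"grip": -0.3},
    {"x": 0,"y": 0,"z": 0,"ax": 0.09,"ay": 0,"az": 0,"grip": -0.3},
    {"x": 0,"y": 0,"z": 0,"ax": 0.09,"ay": 0,"az": 0,"grip": -0.3},
    {"x": 0,"y": 0,"z": 0,"ax": 0.09,"ay": 0,"az": 0,"grip": -0.3},
    {"x": 0,"y": 0,"z": 0,"ax": 0.09,"ay": 0,"az": 0,"grip": -0.3},
    {"x": 0,"y": 0,"z": 0,"ax": 0.09,"ay": 0,"az": 0,"grip": -0.3},
    {"x": 0,"y": 0,"z": 0,"ax": 0.09,"ay": 0,"az": 0,"grip": -0.3},
    {"x": 0,"y": 0,"z": 0,"ax": 0.09,"ay": 0,"az": 0,"grip": -0.3}
  ],
  "newtons": 35
}}

```text
clock: 0.9
tool_pos: [249.4, 490.0, 183.6]
tcp_rot: [-0.509, -0.491, 0.509, -0.491]
wrist_force: [0.4, 0.1, 0.2]
finger_gap: 0.646
```

{"method": "arm_command", "body": {
  "steps": [
    {"x": 0,"y": 0,"z": 0,"ax": 0.09,"ay": 0,"az": 0,"grip": -0.3},
    {"x": 0,"y": 0,"z": 0,"ax": 0.09,"ay": 0,"az": 0,"grip": -0.3},
    {"x": 0,"y": 0,"z": 0,"ax": 0.09,"ay": 0,"az": 0,"grip": -0.3},
    {"x": 0,"y": 0,"z": 0,"ax": 0.09,"ay": 0,"az": 0,"grip": -0.3},
    {"x": 0,"y": 0,"z": 0,"ax": 0.09,"ay": 0,"az": 0,"grip": -0.3},
    {"x": 0,"y": 0,"z": 0,"ax": 0.09,"ay": 0,"az": 0,"grip": -0.3},
    {"x": 0,"y": 0,"z": 0,"ax": 0.09,"ay": 0,"az": 0,"grip": -0.3},
    {"x": 0,"y": 0,"z": 0,"ax": 0.09,"ay": 0,"az": 0,"grip": -0.3}
  ]
}}

```text
clock: 1.7
tool_pos: [249.4, 490.0, 183.6]
tcp_rot: [-0.693, -0.141, 0.693, -0.142]
wrist_force: [0.3, -0.4, -0.0]
finger_gap: 0.649
```

{"method": "arm_command", "body": {
  "steps": [
    {"x": 0,"y": 0,"z": 0,"ax": 0.09,"ay": 0,"az": 0,"grip": -0.3},
    {"x": 0,"y": 0,"z": 0,"ax": 0.09,"ay": 0,"az": 0,"grip": -0.3},
    {"x": 0,"y": 0,"z": 0,"ax": 0.04,"ay": 0,"az": 0,"grip": -0.3},
    {"x": 0,"y": 0,"z": 0,"ax": 0,"ay": 0,"az": 0,"grip": -0.3}
  ]
}}

```text
clock: 2.1
tool_pos: [249.4, 490.0, 183.6]
tcp_rot: [-0.707, -0.022, 0.707, -0.022]
wrist_force: [-0.3, -0.4, -0.4]
finger_gap: 0.65
```

```bash
python3 - <<'E'
from h import *
show();go((520,-292.5,170),-86.5)
E
```

```text
t 2.1 tcp [249.4 490.  183.6] jawyaw -86.43 xaxis [-3.e-04 -5.e-04 -1.e+00] q [1.033 0.3   1.521 0.    1.321 2.542] gap 0.65 F [-0.3 -0.4 -0.4]
shift mm [  14.   797.9 -221.3] shares [ 0.279 15.957 -4.426]
yaw turn deg -0.07 ax share 0.0008
```

{"method": "arm_command", "body": {
  "steps": [
    {"x": 0,"y": 0.5,"z": -0.15,"ax": 0,"ay": 0,"az": 0,"grip": -0.3},
    {"x": 0,"y": 0.9,"z": -0.25,"ax": 0,"ay": 0,"az": 0,"grip": -0.3},
    {"x": 0,"y": 0.9,"z": -0.25,"ax": 0,"ay": 0,"az": 0,"grip": -0.3},
    {"x": 0,"y": 0.9,"z": -0.25,"ax": 0,"ay": 0,"az": 0,"grip": -0.3},
    {"x": 0,"y": 0.9,"z": -0.25,"ax": 0,"ay": 0,"az": 0,"grip": -0.3},
    {"x": 0,"y": 0.9,"z": -0.25,"ax": 0,"ay": 0,"az": 0,"grip": -0.3},
    {"x": 0,"y": 0.9,"z": -0.25,"ax": 0,"ay": 0,"az": 0,"grip": -0.3},
    {"x": 0,"y": 0.9,"z": -0.25,"ax": 0,"ay": 0,"az": 0,"grip": -0.3}
  ]
}}

```text
clock: 2.9
tool_pos: [365.9, 155.1, 184.0]
tcp_rot: [0.707, 0.023, -0.707, 0.023]
wrist_force: [0.5, -0.7, 0.2]
finger_gap: 0.656
```

{"method": "arm_command", "body": {
  "steps": [
    {"x": 0,"y": 0.9,"z": -0.25,"ax": 0,"ay": 0,"az": 0,"grip": -0.3},
    {"x": 0,"y": 0.9,"z": -0.25,"ax": 0,"ay": 0,"az": 0,"grip": -0.3},
    {"x": 0,"y": 0.9,"z": -0.25,"ax": 0,"ay": 0,"az": 0,"grip": -0.3},
    {"x": 0,"y": 0.9,"z": -0.25,"ax": 0,"ay": 0,"az": 0,"grip": -0.3},
    {"x": 0,"y": 0.9,"z": -0.25,"ax": 0,"ay": 0,"az": 0,"grip": -0.3},
    {"x": 0,"y": 0.9,"z": -0.25,"ax": 0,"ay": 0,"az": 0,"grip": -0.3},
    {"x": 0,"y": 0.6,"z": -0.2,"ax": 0,"ay": 0,"az": 0,"grip": -0.3},
    {"x": 0,"y": 0.3,"z": -0.1,"ax": 0,"ay": 0,"az": 0,"grip": -0.3}
  ]
}}

```text
clock: 3.7
tool_pos: [475.8, -154.0, 183.5]
tcp_rot: [-0.707, -0.022, 0.707, -0.022]
wrist_force: [0.1, 1.4, -0.4]
finger_gap: 0.648
```

```bash
python3 - <<'E'
from h import *
show();go((520,-292.5,170),-86.5)
E
```

```text
t 3.7 tcp [ 475.8 -154.   183.5] jawyaw -86.38 xaxis [-6.e-04  1.e-04 -1.e+00] q [-0.386  0.189  1.66  -0.     1.293  1.121] gap 0.648 F [ 0.1  1.4 -0.4]
shift mm [ 13.5 141.  -35.4] shares [ 0.269  2.82  -0.708]
yaw turn deg -0.12 ax share 0.0014
```

{"method": "arm_command", "body": {
  "steps": [
    {"x": 0,"y": 0.5,"z": -0.12,"ax": 0,"ay": 0,"az": 0,"grip": -0.3},
    {"x": 0,"y": 0.8,"z": -0.2,"ax": 0,"ay": 0,"az": 0,"grip": -0.3},
    {"x": 0,"y": 0.8,"z": -0.2,"ax": 0,"ay": 0,"az": 0,"grip": -0.3},
    {"x": 0,"y": 0.5,"z": -0.14,"ax": 0,"ay": 0,"az": 0,"grip": -0.3},
    {"x": 0.2,"y": 0.22,"z": -0.05,"ax": 0,"ay": 0,"az": 0,"grip": -0.3},
    {"x": 0,"y": 0,"z": 0,"ax": 0,"ay": 0,"az": 0,"grip": -0.3}
  ]
}}

```text
clock: 4.3
tool_pos: [519.3, -289.9, 171.7]
tcp_rot: [-0.706, -0.023, 0.708, -0.022]
wrist_force: [-0.3, 0.9, 0.4]
finger_gap: 0.649
```

```bash
python3 - <<'E'
from h import *
show();go((520,-292.5,95.2),-86.5)
s=imaging.snapshot("side");crop(s,(300,225),70,5,"pics/s1.png")
E
```

```text
t 4.3 tcp [ 519.3 -289.9  171.7] jawyaw -86.36 xaxis [-0.0026  0.0017 -1.    ] q [-0.571  0.411  1.4    0.     1.334  0.936] gap 0.649 F [-0.3  0.9  0.4]
shift mm [76.5  2.8 -0.7] shares [ 1.531  0.055 -0.014]
yaw turn deg -0.14 ax share 0.0016
pics/s1.png origin 230 172
```

View pics/s1.png

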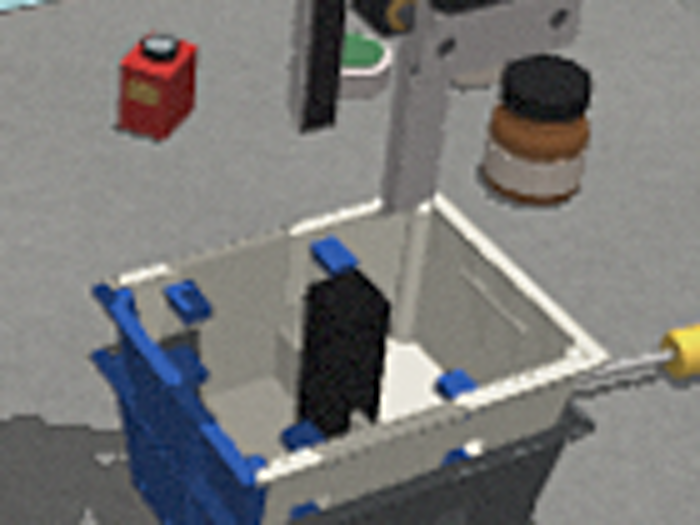

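The picture shows the two fingers at about (320,120) and (410,200) in the crop, straddling the black post top at (345,285). Going down now.

{"method": "arm_command", "body": {
  "steps": [
    {"x": 0.3,"y": 0.05,"z": 0,"ax": 0,"ay": 0,"az": 0,"grip": -0.3},
    {"x": 0.4,"y": 0,"z": 0,"ax": 0,"ay": 0,"az": 0,"grip": -0.3},
    {"x": 0.4,"y": 0,"z": 0,"ax": 0,"ay": 0,"az": 0,"grip": -0.3},
    {"x": 0.3,"y": 0,"z": 0,"ax": 0,"ay": 0,"az": 0,"grip": -0.3},
    {"x": 0.13,"y": 0,"z": 0,"ax": 0,"ay": 0,"az": 0,"grip": -0.3},
    {"x": 0,"y": 0,"z": 0,"ax": 0,"ay": 0,"az": 0,"grip": -0.3},
    {"x": 0,"y": 0,"z": 0,"ax": 0,"ay": 0,"az": 0,"grip": 1},
    {"x": 0,"y": 0,"z": 0,"ax": 0,"ay": 0,"az": 0,"grip": 1}
  ]
}}

```text
clock: 5.15
tool_pos: [520.4, -293.0, 98.4]
tcp_rot: [0.707, 0.022, -0.706, 0.023]
wrist_force: [0.4, 1.0, 0.3]
finger_gap: 0.512
```

{"method": "arm_command", "body": {
  "steps": [
    {"x": 0,"y": 0,"z": 0,"ax": 0,"ay": 0,"az": 0,"grip": 1},
    {"x": 0,"y": 0,"z": 0,"ax": 0,"ay": 0,"az": 0,"grip": 1},
    {"x": 0,"y": 0,"z": 0,"ax": 0,"ay": 0,"az": 0,"grip": 1},
    {"x": 0,"y": 0,"z": 0,"ax": 0,"ay": 0,"az": 0,"grip": 1}
  ]
}}

```text
clock: 5.55
tool_pos: [520.1, -292.7, 97.7]
tcp_rot: [0.707, 0.022, -0.707, 0.022]
wrist_force: [-0.5, 1.6, 1.8]
finger_gap: 0.294
```

```bash
python3 - <<'E'
from h import *
show();go((520,-292.5,95.2),-86.5)
s=imaging.snapshot("side");crop(s,(300,225),70,5,"pics/s2.png")
E
```

```text
t 5.55 tcp [ 520.1 -292.7   97.7] jawyaw -86.37 xaxis [ 2.e-04  1.e-04 -1.e+00] q [-0.574  0.483  1.476  0.     1.183  0.933] gap 0.294 F [-0.5  1.6  1.8]
shift mm [ 2.5 -0.2  0.1] shares [ 0.05  -0.004  0.002]
yaw turn deg -0.13 ax share 0.0015
pics/s2.png origin 230 172
```

View pics/s2.png

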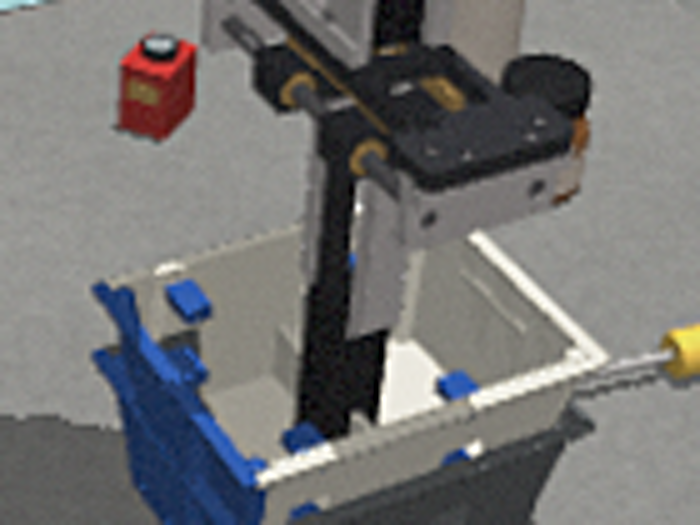

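{"method": "arm_command", "body": {
  "steps": [
    {"x": -0.1,"y": 0,"z": 0,"ax": 0,"ay": 0,"az": 0,"grip": 1},
    {"x": -0.2,"y": 0,"z": 0,"ax": 0,"ay": 0,"az": 0,"grip": 1},
    {"x": -0.3,"y": 0,"z": 0,"ax": 0,"ay": 0,"az": 0,"grip": 1},
    {"x": -0.3,"y": 0,"z": 0,"ax": 0,"ay": 0,"az": 0,"grip": 1},
    {"x": -0.4,"y": 0,"z": 0,"ax": 0,"ay": 0,"az": 0,"grip": 1},
    {"x": -0.4,"y": 0,"z": 0,"ax": 0,"ay": 0,"az": 0,"grip": 1},
    {"x": -0.3,"y": 0,"z": 0,"ax": 0,"ay": 0,"az": 0,"grip": 1},
    {"x": -0.1,"y": 0,"z": 0,"ax": 0,"ay": 0,"az": 0,"grip": 1}
  ]
}}

```text
clock: 6.4
tool_pos: [520.5, -293.2, 205.3]
tcp_rot: [0.708, 0.022, -0.706, 0.023]
wrist_force: [-0.3, 0.1, -3.1]
finger_gap: 0.295
```

```bash
python3 - <<'E'
from h import *
show()
s=imaging.snapshot("side");cv2.imwrite("pics/s3.png",cv2.resize(s["pixels"][:,:,::-1],(800,600)))
s=imaging.snapshot("top");pickle.dump(s,open("top3.pkl","wb"));crop(s,(342,190),60,6,"pics/t3.png")
E
```

```text
t 6.4 tcp [ 520.5 -293.2  205.3] jawyaw -86.38 xaxis [ 0.0029 -0.0019 -1.    ] q [-0.574  0.39   1.351 -0.     1.397  0.933] gap 0.295 F [-0.3  0.1 -3.1]
pics/t3.png origin 282 145
```

View pics/s3.png

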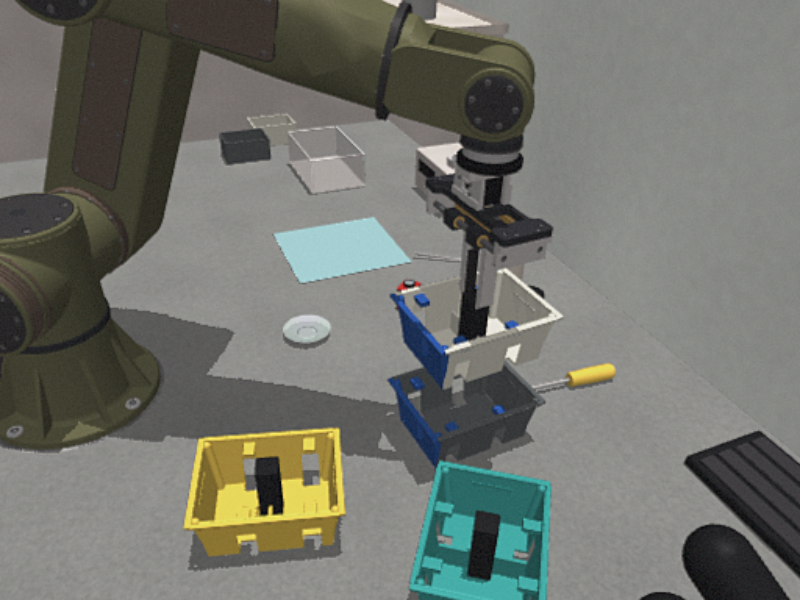

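{"method": "arm_command", "body": {
  "steps": [
    {"x": 0,"y": -0.2,"z": -0.02,"ax": 0,"ay": 0,"az": 0,"grip": 1},
    {"x": 0,"y": -0.4,"z": -0.03,"ax": 0,"ay": 0,"az": 0,"grip": 1},
    {"x": 0,"y": -0.6,"z": -0.04,"ax": 0,"ay": 0,"az": 0,"grip": 1},
    {"x": 0,"y": -0.6,"z": -0.04,"ax": 0,"ay": 0,"az": 0,"grip": 1},
    {"x": 0,"y": -0.6,"z": -0.04,"ax": 0,"ay": 0,"az": 0,"grip": 1},
    {"x": 0,"y": -0.6,"z": -0.04,"ax": 0,"ay": 0,"az": 0,"grip": 1},
    {"x": 0,"y": -0.6,"z": -0.04,"ax": 0,"ay": 0,"az": 0,"grip": 1},
    {"x": 0,"y": -0.6,"z": -0.04,"ax": 0,"ay": 0,"az": 0,"grip": 1}
  ]
}}

```text
clock: 7.3
tool_pos: [520.4, -79.6, 202.0]
tcp_rot: [-0.706, -0.023, 0.707, -0.022]
wrist_force: [0.2, -1.2, -3.4]
finger_gap: 0.294
```

{"method": "arm_command", "body": {
  "steps": [
    {"x": 0,"y": -0.6,"z": -0.04,"ax": 0,"ay": 0,"az": 0,"grip": 1},
    {"x": 0,"y": -0.6,"z": -0.04,"ax": 0,"ay": 0,"az": 0,"grip": 1},
    {"x": 0,"y": -0.6,"z": -0.04,"ax": 0,"ay": 0,"az": 0,"grip": 1},
    {"x": 0,"y": -0.6,"z": -0.04,"ax": 0,"ay": 0,"az": 0,"grip": 1},
    {"x": 0,"y": -0.6,"z": -0.04,"ax": 0,"ay": 0,"az": 0,"grip": 1},
    {"x": 0,"y": -0.6,"z": -0.04,"ax": 0,"ay": 0,"az": 0,"grip": 1},
    {"x": 0,"y": -0.6,"z": -0.04,"ax": 0,"ay": 0,"az": 0,"grip": 1},
    {"x": 0,"y": -0.6,"z": -0.04,"ax": 0,"ay": 0,"az": 0,"grip": 1}
  ]
}}

```text
clock: 8.1
tool_pos: [520.6, 160.6, 202.0]
tcp_rot: [-0.706, -0.023, 0.707, -0.023]
wrist_force: [0.0, -0.8, -3.2]
finger_gap: 0.294
```

{"method": "arm_command", "body": {
  "steps": [
    {"x": 0,"y": -0.6,"z": -0.04,"ax": 0,"ay": 0,"az": 0,"grip": 1},
    {"x": 0,"y": -0.6,"z": -0.04,"ax": 0,"ay": 0,"az": 0,"grip": 1},
    {"x": 0,"y": -0.6,"z": -0.04,"ax": 0,"ay": 0,"az": 0,"grip": 1},
    {"x": 0,"y": -0.5,"z": -0.04,"ax": 0,"ay": 0,"az": 0,"grip": 1},
    {"x": 0,"y": -0.3,"z": -0.02,"ax": 0,"ay": 0,"az": 0,"grip": 1},
    {"x": 0,"y": 0,"z": 0,"ax": -0.04,"ay": 0,"az": 0,"grip": 1},
    {"x": 0,"y": 0,"z": 0,"ax": -0.08,"ay": 0,"az": 0,"grip": 1},
    {"x": 0,"y": 0,"z": 0,"ax": -0.08,"ay": 0,"az": 0,"grip": 1}
  ]
}}

```text
clock: 8.9
tool_pos: [521.9, 288.9, 202.1]
tcp_rot: [-0.694, -0.134, 0.694, -0.135]
wrist_force: [-0.4, 0.2, -3.6]
finger_gap: 0.296
```

{"method": "arm_command", "body": {
  "steps": [
    {"x": 0,"y": 0,"z": 0,"ax": -0.08,"ay": 0,"az": 0,"grip": 1},
    {"x": 0,"y": 0,"z": 0,"ax": -0.09,"ay": 0,"az": 0,"grip": 1},
    {"x": 0,"y": 0,"z": 0,"ax": -0.09,"ay": 0,"az": 0,"grip": 1},
    {"x": 0,"y": 0,"z": 0,"ax": -0.09,"ay": 0,"az": 0,"grip": 1},
    {"x": 0,"y": 0,"z": 0,"ax": -0.09,"ay": 0,"az": 0,"grip": 1},
    {"x": 0,"y": 0,"z": 0,"ax": -0.09,"ay": 0,"az": 0,"grip": 1},
    {"x": 0,"y": 0,"z": 0,"ax": -0.09,"ay": 0,"az": 0,"grip": 1},
    {"x": 0,"y": 0,"z": 0,"ax": -0.09,"ay": 0,"az": 0,"grip": 1}
  ]
}}

```text
clock: 9.7
tool_pos: [522.0, 288.7, 202.1]
tcp_rot: [-0.517, -0.482, 0.518, -0.482]
wrist_force: [0.4, 0.1, -3.1]
finger_gap: 0.295
```

{"method": "arm_command", "body": {
  "steps": [
    {"x": 0,"y": 0,"z": 0,"ax": -0.06,"ay": 0,"az": 0,"grip": 1},
    {"x": 0,"y": 0,"z": 0,"ax": -0.03,"ay": 0,"az": 0,"grip": 1},
    {"x": 0,"y": 0,"z": 0,"ax": 0,"ay": 0,"az": 0,"grip": 1},
    {"x": 0,"y": 0,"z": 0,"ax": 0,"ay": 0,"az": 0,"grip": 1}
  ]
}}

```text
clock: 10.1
tool_pos: [522.3, 288.6, 202.3]
tcp_rot: [0.484, 0.515, -0.484, 0.515]
wrist_force: [0.5, -0.2, -3.3]
finger_gap: 0.291
```

```bash
python3 - <<'E'
from h import *
show();go((525,288,61.7),3.6)
s=imaging.snapshot("side");cv2.imwrite("pics/s4.png",cv2.resize(s["pixels"][:,:,::-1],(800,600)))
E
```

```text
t 10.1 tcp [522.3 288.6 202.3] jawyaw 3.54 xaxis [-4.e-04 -2.e-04 -1.e+00] q [ 0.443  0.393  1.354 -0.     1.395  0.382] gap 0.291 F [ 0.5 -0.2 -3.3]
shift mm [140.6   2.7   0.8] shares [2.812 0.054 0.016]
yaw turn deg 0.06 ax share -0.0006
```

View pics/s4.png

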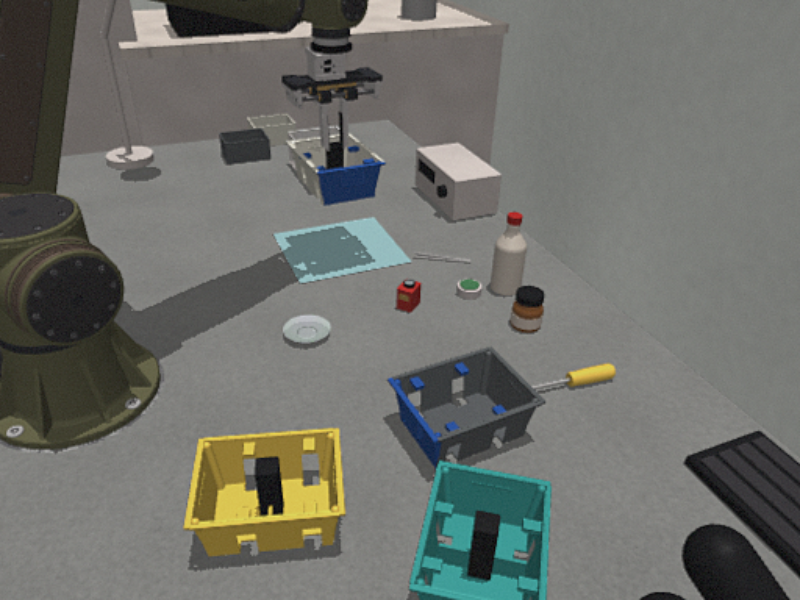

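The crate hangs level over the mat, around (335,165); the grey crate is unmoved at (465,405). I'll lower it.

{"method": "arm_command", "body": {
  "steps": [
    {"x": 0.2,"y": 0,"z": 0,"ax": 0,"ay": 0,"az": 0,"grip": 1},
    {"x": 0.5,"y": 0,"z": 0,"ax": 0,"ay": 0,"az": 0,"grip": 1},
    {"x": 0.6,"y": 0,"z": 0,"ax": 0,"ay": 0,"az": 0,"grip": 1},
    {"x": 0.6,"y": 0,"z": 0,"ax": 0,"ay": 0,"az": 0,"grip": 1},
    {"x": 0.45,"y": 0,"z": 0,"ax": 0,"ay": 0,"az": 0,"grip": 1},
    {"x": 0.25,"y": 0,"z": 0,"ax": 0,"ay": 0,"az": 0,"grip": 1},
    {"x": 0.1,"y": 0,"z": 0,"ax": 0,"ay": 0,"az": 0,"grip": 1},
    {"x": 0,"y": 0,"z": 0,"ax": 0,"ay": 0,"az": 0,"grip": 1}
  ]
}}

```text
clock: 10.95
tool_pos: [522.8, 288.5, 67.4]
tcp_rot: [0.484, 0.516, -0.484, 0.515]
wrist_force: [0.4, -0.2, -2.8]
finger_gap: 0.29
```

{"method": "arm_command", "body": {
  "steps": [
    {"x": 0.04,"y": 0,"z": 0,"ax": 0,"ay": 0,"az": 0,"grip": 1},
    {"x": 0.03,"y": 0,"z": 0,"ax": 0,"ay": 0,"az": 0,"grip": 1},
    {"x": 0,"y": 0,"z": 0,"ax": 0,"ay": 0,"az": 0,"grip": 1}
  ]
}}

```text
clock: 11.25
tool_pos: [522.9, 288.6, 64.4]
tcp_rot: [0.484, 0.515, -0.484, 0.516]
wrist_force: [-0.6, 0.1, -3.1]
finger_gap: 0.294
```

{"method": "arm_command", "body": {
  "steps": [
    {"x": 0.02,"y": 0,"z": 0,"ax": 0,"ay": 0,"az": 0,"grip": 1},
    {"x": 0.02,"y": 0,"z": 0,"ax": 0,"ay": 0,"az": 0,"grip": 1},
    {"x": 0.02,"y": 0,"z": 0,"ax": 0,"ay": 0,"az": 0,"grip": 1},
    {"x": 0,"y": 0,"z": 0,"ax": 0,"ay": 0,"az": 0,"grip": 1}
  ]
}}

```text
clock: 11.65
tool_pos: [522.8, 288.6, 61.9]
tcp_rot: [0.484, 0.516, -0.484, 0.516]
wrist_force: [-5.6, -2.1, 7.5]
finger_gap: 0.294
```

{"method": "arm_command", "body": {
  "steps": [
    {"x": 0,"y": 0,"z": 0,"ax": 0,"ay": 0,"az": 0,"grip": -0.3},
    {"x": 0,"y": 0,"z": 0,"ax": 0,"ay": 0,"az": 0,"grip": -0.3},
    {"x": 0,"y": 0,"z": 0,"ax": 0,"ay": 0,"az": 0,"grip": -0.3},
    {"x": -0.3,"y": 0,"z": 0,"ax": 0,"ay": 0,"az": 0,"grip": -0.3},
    {"x": -0.6,"y": 0,"z": 0,"ax": 0,"ay": 0,"az": 0,"grip": -0.3},
    {"x": -0.6,"y": 0,"z": 0,"ax": 0,"ay": 0,"az": 0,"grip": -0.3},
    {"x": -0.6,"y": 0,"z": 0,"ax": 0,"ay": 0,"az": 0,"grip": -0.3},
    {"x": -0.2,"y": 0,"z": 0,"ax": 0,"ay": 0,"az": 0,"grip": -0.3}
  ]
}}

```text
clock: 12.45
tool_pos: [523.8, 289.0, 180.2]
tcp_rot: [0.486, 0.515, -0.482, 0.516]
wrist_force: [0.0, 0.3, -0.2]
finger_gap: 0.647
```

```bash
python3 - <<'E'
from h import *
show()
for n in("side","top"):
    s=imaging.snapshot(n);pickle.dump(s,open(f"{n}5.pkl","wb"));cv2.imwrite(f"pics/{n}5.png",cv2.resize(s["pixels"][:,:,::-1],(800,600)))
    if n=="top":
        crop(s,(345,190),60,6,"pics/t5g.png")
    else: crop(s,(298,258),60,6,"pics/s5g.png")
go((575,31,140),40);go((575,31,140),130);go((575,31,140),-50)
E
```

```text
t 12.45 tcp [523.8 289.  180.2] jawyaw 3.63 xaxis [ 0.0049  0.0023 -1.    ] q [ 0.443  0.407  1.385 -0.     1.344  0.38 ] gap 0.647 F [ 0.   0.3 -0.2]
pics/s5g.png origin 238 213
pics/t5g.png origin 285 145
shift mm [ 37.4  35.2 260.6] shares [0.749 0.704 5.211]
yaw turn deg 36.37 ax share -0.4041
shift mm [ 37.4  35.2 260.6] shares [0.749 0.704 5.211]
yaw turn deg 126.37 ax share -1.4041
shift mm [ 37.4  35.2 260.6] shares [0.749 0.704 5.211]
yaw turn deg -53.63 ax share 0.5959
```

View pics/side5.png

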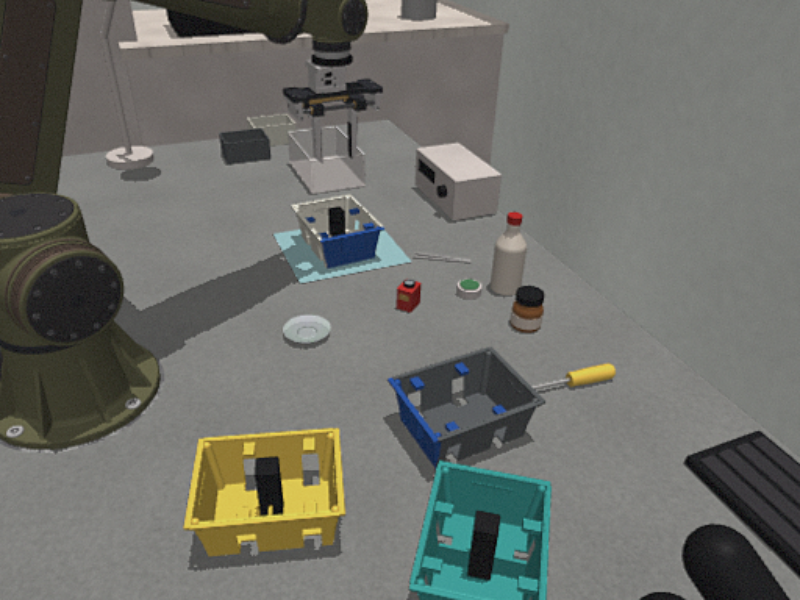

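View pics/t5g.png

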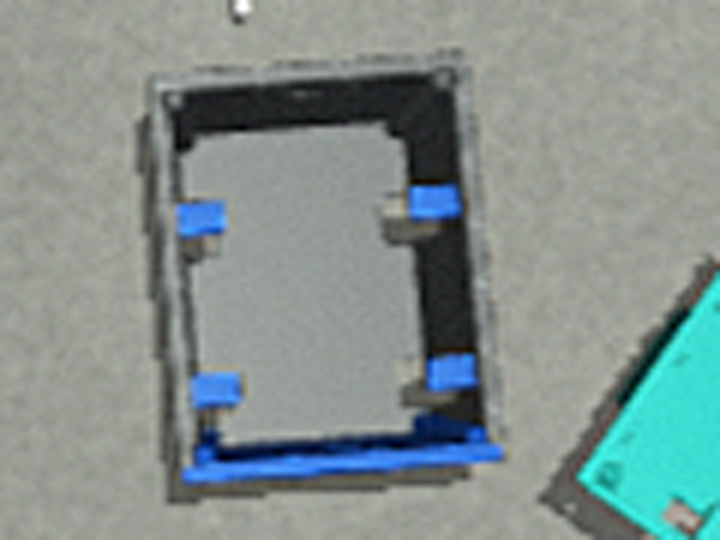

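View pics/s5g.png

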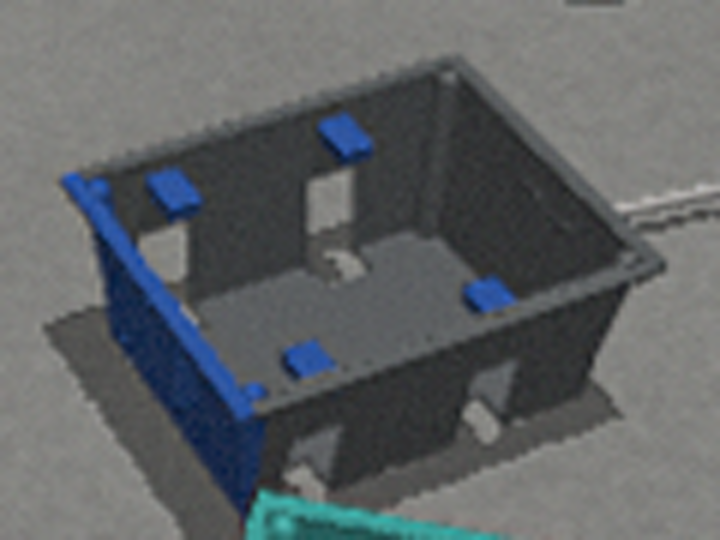

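```bash
python3 - <<'E'
from h import *
t=pickle.load(open("top5.pkl","rb"));s=pickle.load(open("side5.pkl","rb"))
f=lambda o,k,P:[((x+.5)/k-.5+o[0],(y+.5)/k-.5+o[1]) for x,y in P]
T=f((285,145),6,[(150,77),(468,52),(503,455),(182,480)])
S=f((238,213),6,[(457,57),(665,265),(245,415),(65,180)])
def rep(nm,g):
    g=np.array(g);c=g.mean(0);ax=(g[2]+g[3]-g[0]-g[1]);print(nm,c.round(1),"blue",np.degrees(np.arctan2(ax[1],ax[0])).round(2),np.linalg.norm(ax[:2])/2,np.linalg.norm((g[0]+g[3]-g[1]-g[2])[:2])/2)
rep("top",[plane(t,*a,75) for a in T]);rep("side",[plane(s,*a,75) for a in S]);rep("tri",[tri(t,a,s,b)[0] for a,b in zip(T,S)])
# lugs top view blobs / side blobs
tl=f((285,145),6,[(201,216),(435,202),(452,371),(216,388)]);sl=f((238,213),6,[(342,135),(490,295),(308,358),(174,192)])
for a,b in zip(tl,sl):print("lug",tri(t,a,s,b)[0].round(1),plane(t,*a,68)[:2].round(1),plane(s,*b,68)[:2].round(1))
E
```

```text
top [ 520.4 -292.5   75. ] blue -176.44 177.3662512787986 139.42120064906894
side [ 520.5 -295.5   75. ] blue -176.19 174.96547810126344 134.78159965066385
tri [ 521.2 -293.    72.7] blue -176.3 176.71038306216084 138.72887139834341
lug [ 542.9 -239.6   66. ] [ 542.9 -239.4] [ 541.4 -241.6]
lug [ 548.8 -342.    68.8] [ 548.6 -342. ] [ 549.7 -341.4]
lug [ 473.7 -347.2   69.6] [ 474.1 -347.6] [ 474.1 -345.7]
lug [ 467.6 -245.3   65.1] [ 467.  -244.8] [ 466.6 -248.4]
```

{"method": "arm_command", "body": {
  "steps": [
    {"x": 0,"y": 0,"z": 0,"ax": 0.085,"ay": 0,"az": 0,"grip": -0.3},
    {"x": 0,"y": 0,"z": 0,"ax": 0.085,"ay": 0,"az": 0,"grip": -0.3},
    {"x": 0,"y": 0,"z": 0,"ax": 0.085,"ay": 0,"az": 0,"grip": -0.3},
    {"x": 0,"y": 0,"z": 0,"ax": 0.085,"ay": 0,"az": 0,"grip": -0.3},
    {"x": 0,"y": 0,"z": 0,"ax": 0.085,"ay": 0,"az": 0,"grip": -0.3},
    {"x": 0,"y": 0,"z": 0,"ax": 0.085,"ay": 0,"az": 0,"grip": -0.3},
    {"x": 0,"y": 0,"z": 0,"ax": 0.085,"ay": 0,"az": 0,"grip": -0.3},
    {"x": 0,"y": 0,"z": 0,"ax": 0,"ay": 0,"az": 0,"grip": -0.3}
  ]
}}

```text
clock: 13.35
tool_pos: [522.3, 288.3, 174.3]
tcp_rot: [-0.664, -0.241, 0.665, -0.242]
wrist_force: [-0.4, -0.2, -0.4]
finger_gap: 0.649
```

```bash
python3 - <<'E'
from h import *
show();go((575,31,120),-50)
E
```

```text
t 13.35 tcp [522.3 288.3 174.3] jawyaw -50.05 xaxis [-0.0022 -0.001  -1.    ] q [ 0.443  0.413  1.391 -0.     1.34   1.317] gap 0.649 F [-0.4 -0.2 -0.4]
shift mm [ 54.5 231.1 124.6] shares [1.089 4.623 2.493]
yaw turn deg 0.05 ax share -0.0006
```

{"method": "arm_command", "body": {
  "steps": [
    {"x": 0,"y": 0.4,"z": 0.2,"ax": 0,"ay": 0,"az": 0,"grip": -0.3},
    {"x": 0,"y": 0.8,"z": 0.45,"ax": 0,"ay": 0,"az": 0,"grip": -0.3},
    {"x": 0,"y": 0.8,"z": 0.45,"ax": 0,"ay": 0,"az": 0,"grip": -0.3},
    {"x": 0,"y": 0.8,"z": 0.45,"ax": 0,"ay": 0,"az": 0,"grip": -0.3},
    {"x": 0.2,"y": 0.8,"z": 0.45,"ax": 0,"ay": 0,"az": 0,"grip": -0.3},
    {"x": 0.3,"y": 0.7,"z": 0.35,"ax": 0,"ay": 0,"az": 0,"grip": -0.3},
    {"x": 0.4,"y": 0.32,"z": 0.14,"ax": 0,"ay": 0,"az": 0,"grip": -0.3},
    {"x": 0.2,"y": 0,"z": 0,"ax": 0,"ay": 0,"az": 0,"grip": -0.3}
  ]
}}

```text
clock: 14.15
tool_pos: [575.6, 29.5, 118.4]
tcp_rot: [-0.663, -0.243, 0.665, -0.242]
wrist_force: [0.9, 0.4, -0.2]
finger_gap: 0.652
```

{"method": "arm_command", "body": {
  "steps": [
    {"x": 0,"y": 0,"z": 0,"ax": 0,"ay": 0,"az": 0,"grip": -0.3},
    {"x": 0,"y": 0,"z": 0,"ax": 0,"ay": 0,"az": 0,"grip": -0.3}
  ]
}}

```text
clock: 14.35
tool_pos: [576.1, 32.7, 121.2]
tcp_rot: [-0.664, -0.243, 0.664, -0.243]
wrist_force: [0.0, 0.3, 0.5]
finger_gap: 0.647
```

```bash
python3 - <<'E'
from h import *
show();go((575,31,12),-50)
s=imaging.snapshot("side");crop(s,(261,170),50,7,"pics/s6.png")
E
```

```text
t 14.35 tcp [576.1  32.7 121.2] jawyaw -49.78 xaxis [-1.e-04  1.e-04 -1.e+00] q [-0.007  0.416  1.515  0.     1.211  0.862] gap 0.647 F [0.  0.3 0.5]
shift mm [109.2   0.5   1.9] shares [2.184 0.011 0.039]
yaw turn deg -0.22 ax share 0.0024
pics/s6.png origin 211 132
```

View pics/s6.png

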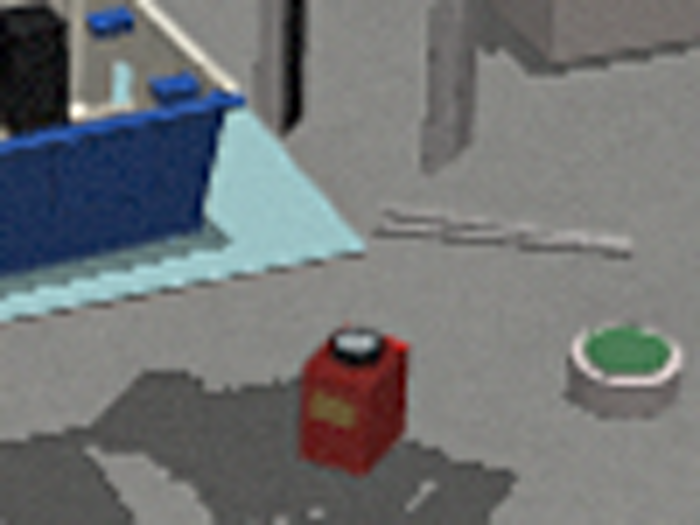

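The fingertips at (285,125) and (445,165) in the crop straddle the module top at (357,345). Descending.

{"method": "arm_command", "body": {
  "steps": [
    {"x": 0.3,"y": 0.01,"z": 0.04,"ax": 0,"ay": 0,"az": 0,"grip": -0.3},
    {"x": 0.5,"y": 0,"z": 0,"ax": 0,"ay": 0,"az": 0,"grip": -0.3},
    {"x": 0.5,"y": 0,"z": 0,"ax": 0,"ay": 0,"az": 0,"grip": -0.3},
    {"x": 0.45,"y": 0,"z": 0,"ax": 0,"ay": 0,"az": 0,"grip": -0.3},
    {"x": 0.3,"y": 0,"z": 0,"ax": 0,"ay": 0,"az": 0,"grip": -0.3},
    {"x": 0.1,"y": 0,"z": 0,"ax": 0,"ay": 0,"az": 0,"grip": -0.3},
    {"x": 0,"y": 0,"z": 0,"ax": 0,"ay": 0,"az": 0,"grip": -0.3},
    {"x": 0,"y": 0,"z": 0,"ax": 0,"ay": 0,"az": 0,"grip": 1}
  ],
  "newtons": 25
}}

```text
clock: 15.2
tool_pos: [575.7, 30.1, 14.6]
tcp_rot: [0.665, 0.242, -0.664, 0.243]
wrist_force: [-0.6, 0.7, -1.1]
finger_gap: 0.598
```

{"method": "arm_command", "body": {
  "steps": [
    {"x": 0,"y": 0,"z": 0,"ax": 0,"ay": 0,"az": 0,"grip": 1},
    {"x": 0,"y": 0,"z": 0,"ax": 0,"ay": 0,"az": 0,"grip": 1},
    {"x": 0,"y": 0,"z": 0,"ax": 0,"ay": 0,"az": 0,"grip": 1},
    {"x": 0,"y": 0,"z": 0,"ax": 0,"ay": 0,"az": 0,"grip": 1}
  ]
}}

```text
clock: 15.6
tool_pos: [575.2, 30.0, 13.8]
tcp_rot: [0.664, 0.242, -0.664, 0.242]
wrist_force: [-0.5, 0.5, 2.9]
finger_gap: 0.338
```

```bash
python3 - <<'E'
from h import *
show()
s=imaging.snapshot("side");crop(s,(261,180),50,7,"pics/s7.png")
E
```

```text
t 15.6 tcp [575.2  30.   13.8] jawyaw -49.93 xaxis [ 5.e-04  1.e-04 -1.e+00] q [-0.012  0.548  1.597  0.     0.996  0.86 ] gap 0.338 F [-0.5  0.5  2.9]
pics/s7.png origin 211 142
```

View pics/s7.png

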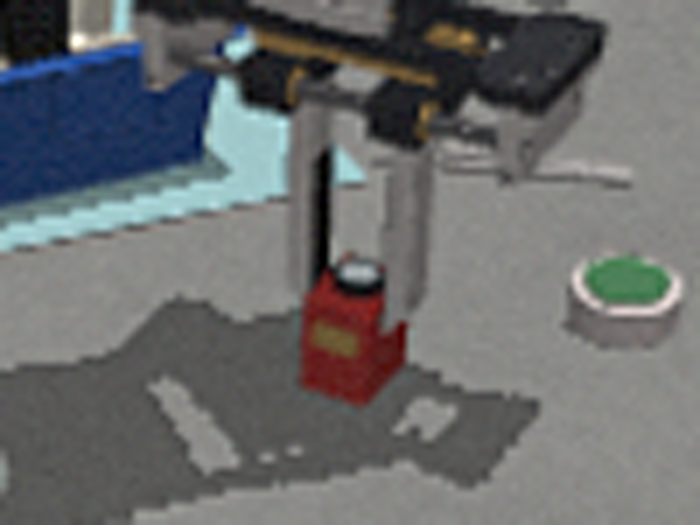

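{"method": "arm_command", "body": {
  "steps": [
    {"x": -0.1,"y": 0,"z": 0,"ax": 0,"ay": 0,"az": 0,"grip": 1},
    {"x": -0.3,"y": 0,"z": 0,"ax": 0,"ay": 0,"az": 0,"grip": 1},
    {"x": -0.5,"y": 0,"z": 0,"ax": 0,"ay": 0,"az": 0,"grip": 1},
    {"x": -0.6,"y": 0,"z": 0,"ax": 0,"ay": 0,"az": 0,"grip": 1},
    {"x": -0.6,"y": 0,"z": 0,"ax": 0,"ay": 0,"az": 0,"grip": 1},
    {"x": -0.4,"y": 0,"z": 0,"ax": -0.04,"ay": 0,"az": 0,"grip": 1},
    {"x": -0.2,"y": 0,"z": 0,"ax": -0.08,"ay": 0,"az": 0,"grip": 1},
    {"x": 0,"y": 0,"z": 0,"ax": -0.09,"ay": 0,"az": 0,"grip": 1}
  ]
}}

```text
clock: 16.45
tool_pos: [575.7, 29.9, 151.5]
tcp_rot: [0.616, 0.349, -0.614, 0.35]
wrist_force: [-0.0, -0.2, -1.6]
finger_gap: 0.338
```

{"method": "arm_command", "body": {
  "steps": [
    {"x": 0,"y": 0,"z": 0,"ax": -0.09,"ay": 0,"az": 0,"grip": 1},
    {"x": 0,"y": 0,"z": 0,"ax": -0.09,"ay": 0,"az": 0,"grip": 1},
    {"x": 0,"y": 0,"z": 0,"ax": -0.09,"ay": 0,"az": 0,"grip": 1},
    {"x": 0,"y": 0,"z": 0,"ax": -0.08,"ay": 0,"az": 0,"grip": 1},
    {"x": 0,"y": 0,"z": 0,"ax": -0.035,"ay": 0,"az": 0,"grip": 1},
    {"x": 0,"y": 0,"z": 0,"ax": 0,"ay": 0,"az": 0,"grip": 1}
  ]
}}

```text
clock: 17.05
tool_pos: [575.0, 29.9, 149.4]
tcp_rot: [0.484, 0.516, -0.484, 0.516]
wrist_force: [0.1, -0.5, -1.8]
finger_gap: 0.341
```

```bash
python3 - <<'E'
from h import *
show();go((512,-293,150),3.6)
E
```

```text
t 17.05 tcp [575.   29.9 149.4] jawyaw 3.67 xaxis [ 7.e-04 -0.e+00 -1.e+00] q [-0.012  0.386  1.488 -0.     1.267 -0.076] gap 0.341 F [ 0.1 -0.5 -1.8]
shift mm [ -0.6 -83.6 318.2] shares [-0.012 -1.671  6.365]
yaw turn deg -0.07 ax share 0.0008
```

{"method": "arm_command", "body": {
  "steps": [
    {"x": 0,"y": -0.05,"z": 0.2,"ax": 0,"ay": 0,"az": 0,"grip": 1},
    {"x": 0,"y": -0.12,"z": 0.5,"ax": 0,"ay": 0,"az": 0,"grip": 1},
    {"x": 0,"y": -0.2,"z": 0.7,"ax": 0,"ay": 0,"az": 0,"grip": 1},
    {"x": 0,"y": -0.2,"z": 0.7,"ax": 0,"ay": 0,"az": 0,"grip": 1},
    {"x": 0,"y": -0.2,"z": 0.7,"ax": 0,"ay": 0,"az": 0,"grip": 1},
    {"x": 0,"y": -0.2,"z": 0.7,"ax": 0,"ay": 0,"az": 0,"grip": 1},
    {"x": 0,"y": -0.2,"z": 0.7,"ax": 0,"ay": 0,"az": 0,"grip": 1},
    {"x": 0,"y": -0.2,"z": 0.7,"ax": 0,"ay": 0,"az": 0,"grip": 1}
  ]
}}

```text
clock: 17.85
tool_pos: [521.2, -220.9, 148.9]
tcp_rot: [0.484, 0.515, -0.484, 0.515]
wrist_force: [0.5, -0.3, -2.3]
finger_gap: 0.339
```

{"method": "arm_command", "body": {
  "steps": [
    {"x": 0,"y": -0.15,"z": 0.7,"ax": 0,"ay": 0,"az": 0,"grip": 1},
    {"x": 0,"y": -0.1,"z": 0.4,"ax": 0,"ay": 0,"az": 0,"grip": 1},
    {"x": 0,"y": -0.05,"z": 0.25,"ax": 0,"ay": 0,"az": 0,"grip": 1},
    {"x": 0,"y": 0,"z": 0.1,"ax": 0,"ay": 0,"az": 0,"grip": 1},
    {"x": 0,"y": 0,"z": 0,"ax": 0,"ay": 0,"az": 0,"grip": 1},
    {"x": 0,"y": 0,"z": 0,"ax": 0,"ay": 0,"az": 0,"grip": 1}
  ]
}}

```text
clock: 18.45
tool_pos: [512.0, -291.4, 148.5]
tcp_rot: [0.484, 0.516, -0.484, 0.516]
wrist_force: [-0.4, 1.1, -1.7]
finger_gap: 0.337
```

```bash
python3 - <<'E'
from h import *
show();go((512,-293,16.8),3.6)
s=imaging.snapshot("side");crop(s,(298,225),70,5,"pics/s8.png")
E
```

```text
t 18.45 tcp [ 512.  -291.4  148.5] jawyaw 3.66 xaxis [-1.e-04  2.e-04 -1.e+00] q [-0.58   0.416  1.448  0.     1.277 -0.643] gap 0.337 F [-0.4  1.1 -1.7]
shift mm [ 1.317e+02 -1.000e-01  1.700e+00] shares [ 2.633e+00 -2.000e-03  3.300e-02]
yaw turn deg -0.06 ax share 0.0006
pics/s8.png origin 228 172
```

View pics/s8.png

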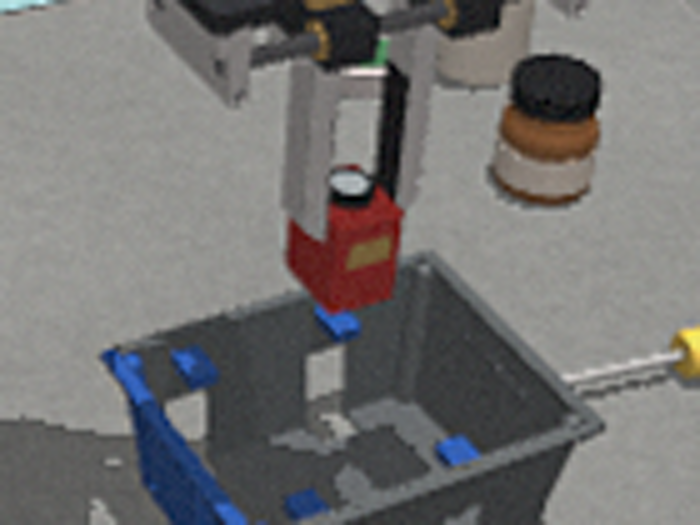

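The module hangs upright over the middle of the grey crate, at (345,250) in the crop. Lowering.

{"method": "arm_command", "body": {
  "steps": [
    {"x": 0.2,"y": 0,"z": 0.03,"ax": 0,"ay": 0,"az": 0,"grip": 1},
    {"x": 0.4,"y": 0,"z": 0,"ax": 0,"ay": 0,"az": 0,"grip": 1},
    {"x": 0.5,"y": 0,"z": 0,"ax": 0,"ay": 0,"az": 0,"grip": 1},
    {"x": 0.5,"y": 0,"z": 0,"ax": 0,"ay": 0,"az": 0,"grip": 1},
    {"x": 0.45,"y": 0,"z": 0,"ax": 0,"ay": 0,"az": 0,"grip": 1},
    {"x": 0.3,"y": 0,"z": 0,"ax": 0,"ay": 0,"az": 0,"grip": 1},
    {"x": 0.15,"y": 0,"z": 0,"ax": 0,"ay": 0,"az": 0,"grip": 1},
    {"x": 0,"y": 0,"z": 0,"ax": 0,"ay": 0,"az": 0,"grip": 1}
  ]
}}

```text
clock: 19.3
tool_pos: [511.7, -293.4, 22.8]
tcp_rot: [0.484, 0.516, -0.484, 0.515]
wrist_force: [-0.2, 0.5, -0.3]
finger_gap: 0.336
```

{"method": "arm_command", "body": {
  "steps": [
    {"x": 0.03,"y": 0,"z": 0,"ax": 0,"ay": 0,"az": 0,"grip": 1},
    {"x": 0.02,"y": 0,"z": 0,"ax": 0,"ay": 0,"az": 0,"grip": 1},
    {"x": 0,"y": 0,"z": 0,"ax": 0,"ay": 0,"az": 0,"grip": 1}
  ]
}}

```text
clock: 19.6
tool_pos: [512.1, -293.9, 21.5]
tcp_rot: [0.484, 0.515, -0.484, 0.516]
wrist_force: [0.1, 0.4, -1.9]
finger_gap: 0.337
```

{"method": "arm_command", "body": {
  "steps": [
    {"x": 0.03,"y": 0,"z": 0,"ax": 0,"ay": 0,"az": 0,"grip": 1},
    {"x": 0.03,"y": 0,"z": 0,"ax": 0,"ay": 0,"az": 0,"grip": 1},
    {"x": 0.02,"y": 0,"z": 0,"ax": 0,"ay": 0,"az": 0,"grip": 1},
    {"x": 0,"y": 0,"z": 0,"ax": 0,"ay": 0,"az": 0,"grip": 1}
  ]
}}

```text
clock: 20.0
tool_pos: [511.9, -293.7, 17.0]
tcp_rot: [0.484, 0.516, -0.484, 0.516]
wrist_force: [-0.2, 0.4, -1.1]
finger_gap: 0.336
```

{"method": "arm_command", "body": {
  "steps": [
    {"x": 0.02,"y": 0,"z": 0,"ax": 0,"ay": 0,"az": 0,"grip": 1},
    {"x": 0.01,"y": 0,"z": 0,"ax": 0,"ay": 0,"az": 0,"grip": 1},
    {"x": 0,"y": 0,"z": 0,"ax": 0,"ay": 0,"az": 0,"grip": 1}
  ]
}}

```text
clock: 20.3
tool_pos: [511.9, -294.0, 16.8]
tcp_rot: [0.484, 0.515, -0.484, 0.516]
wrist_force: [-6.9, 3.3, 15.5]
finger_gap: 0.339
```

{"method": "arm_command", "body": {
  "steps": [
    {"x": 0,"y": 0,"z": 0,"ax": 0,"ay": 0,"az": 0,"grip": -0.2},
    {"x": 0,"y": 0,"z": 0,"ax": 0,"ay": 0,"az": 0,"grip": -0.2},
    {"x": 0,"y": 0,"z": 0,"ax": 0,"ay": 0,"az": 0,"grip": -0.2},
    {"x": -0.2,"y": 0,"z": 0,"ax": 0,"ay": 0,"az": 0,"grip": -0.2},
    {"x": -0.5,"y": 0,"z": 0,"ax": 0,"ay": 0,"az": 0,"grip": -0.2},
    {"x": -0.8,"y": 0,"z": 0,"ax": 0,"ay": 0,"az": 0,"grip": -0.2},
    {"x": -0.9,"y": 0,"z": 0,"ax": 0,"ay": 0,"az": 0,"grip": -0.2},
    {"x": -0.8,"y": 0,"z": 0,"ax": 0,"ay": 0,"az": 0,"grip": -0.2}
  ]
}}

```text
clock: 21.1
tool_pos: [511.8, -293.6, 178.4]
tcp_rot: [0.484, 0.515, -0.484, 0.516]
wrist_force: [0.4, -1.0, -0.1]
finger_gap: 0.599
```

```bash
python3 - <<'E'
from h import *
show();go((522.8,288.6,180),3.6)
s=imaging.snapshot("side");pickle.dump(s,open("side9.pkl","wb"));crop(s,(298,235),70,5,"pics/s9.png")
E
```

```text
t 21.1 tcp [ 511.8 -293.6  178.4] jawyaw 3.63 xaxis [ 1.e-03 -7.e-04 -1.e+00] q [-0.583  0.393  1.41   0.     1.338 -0.646] gap 0.599 F [ 0.4 -1.  -0.1]
shift mm [  -2.    47.8 -580.4] shares [ -0.04    0.956 -11.607]
yaw turn deg -0.03 ax share 0.0003
pics/s9.png origin 228 182
```

View pics/s9.png

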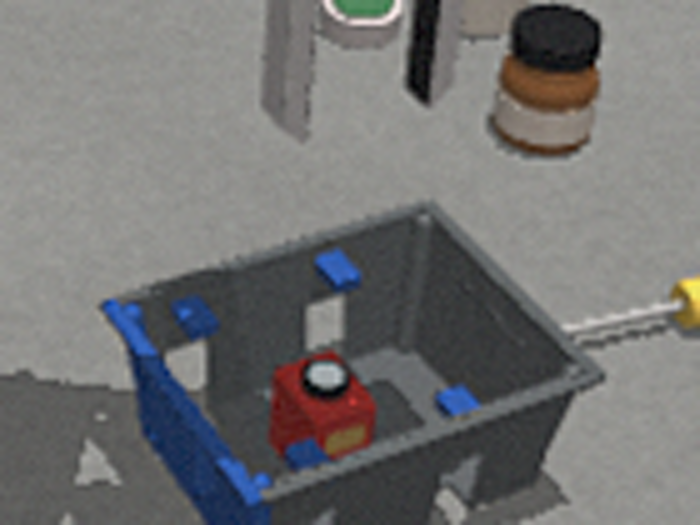

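The module stands upright in the grey crate, lens at (325,375), and the crate rim has not moved. Back to the pale crate.

{"method": "arm_command", "body": {
  "steps": [
    {"x": 0,"y": 0.03,"z": -0.4,"ax": 0,"ay": 0,"az": 0,"grip": -0.3},
    {"x": 0,"y": 0.07,"z": -0.8,"ax": 0,"ay": 0,"az": 0,"grip": -0.3},
    {"x": 0,"y": 0.07,"z": -0.8,"ax": 0,"ay": 0,"az": 0,"grip": -0.3},
    {"x": 0,"y": 0.07,"z": -0.8,"ax": 0,"ay": 0,"az": 0,"grip": -0.3},
    {"x": 0,"y": 0.07,"z": -0.8,"ax": 0,"ay": 0,"az": 0,"grip": -0.3},
    {"x": 0,"y": 0.07,"z": -0.8,"ax": 0,"ay": 0,"az": 0,"grip": -0.3},
    {"x": 0,"y": 0.07,"z": -0.8,"ax": 0,"ay": 0,"az": 0,"grip": -0.3},
    {"x": 0,"y": 0.07,"z": -0.8,"ax": 0,"ay": 0,"az": 0,"grip": -0.3}
  ]
}}

```text
clock: 21.95
tool_pos: [517.8, 9.7, 174.8]
tcp_rot: [0.484, 0.516, -0.484, 0.515]
wrist_force: [0.2, 0.2, -0.0]
finger_gap: 0.652
```

{"method": "arm_command", "body": {
  "steps": [
    {"x": 0,"y": 0.07,"z": -0.8,"ax": 0,"ay": 0,"az": 0,"grip": -0.3},
    {"x": 0,"y": 0.07,"z": -0.8,"ax": 0,"ay": 0,"az": 0,"grip": -0.3},
    {"x": 0,"y": 0.07,"z": -0.8,"ax": 0,"ay": 0,"az": 0,"grip": -0.3},
    {"x": 0,"y": 0.07,"z": -0.8,"ax": 0,"ay": 0,"az": 0,"grip": -0.3},
    {"x": 0,"y": 0.07,"z": -0.8,"ax": 0,"ay": 0,"az": 0,"grip": -0.3},
    {"x": 0,"y": 0.07,"z": -0.8,"ax": 0,"ay": 0,"az": 0,"grip": -0.3},
    {"x": 0,"y": 0.05,"z": -0.6,"ax": 0,"ay": 0,"az": 0,"grip": -0.3},
    {"x": 0,"y": 0.03,"z": -0.2,"ax": 0,"ay": 0,"az": 0,"grip": -0.3}
  ]
}}

```text
clock: 22.75
tool_pos: [524.6, 291.1, 174.4]
tcp_rot: [0.483, 0.517, -0.484, 0.516]
wrist_force: [-0.1, -0.6, -0.6]
finger_gap: 0.652
```

{"method": "arm_command", "body": {
  "steps": [
    {"x": 0,"y": 0,"z": 0,"ax": 0,"ay": 0,"az": 0,"grip": -0.3}
  ]
}}

```text
clock: 22.85
tool_pos: [525.2, 289.2, 174.6]
tcp_rot: [0.483, 0.516, -0.484, 0.516]
wrist_force: [-0.6, -1.7, -0.1]
finger_gap: 0.649
```

```bash
python3 - <<'E'
from h import *
show();go((522.8,288.6,60.5),3.6)
E
```

```text
t 22.85 tcp [525.2 289.2 174.6] jawyaw 3.73 xaxis [-1.3e-03 -6.0e-04 -1.0e+00] q [0.442 0.419 1.382 0.    1.342 0.377] gap 0.649 F [-0.6 -1.7 -0.1]
shift mm [114.1  -2.3   0.4] shares [ 2.282 -0.047  0.008]
yaw turn deg -0.13 ax share 0.0015
```

{"method": "arm_command", "body": {
  "steps": [
    {"x": 0.2,"y": -0.05,"z": 0.01,"ax": 0,"ay": 0,"az": 0,"grip": -0.3},
    {"x": 0.5,"y": 0,"z": 0,"ax": 0,"ay": 0,"az": 0,"grip": -0.3},
    {"x": 0.5,"y": 0,"z": 0,"ax": 0,"ay": 0,"az": 0,"grip": -0.3},
    {"x": 0.5,"y": 0,"z": 0,"ax": 0,"ay": 0,"az": 0,"grip": -0.3},
    {"x": 0.35,"y": 0,"z": 0,"ax": 0,"ay": 0,"az": 0,"grip": -0.3},
    {"x": 0.2,"y": 0,"z": 0,"ax": 0,"ay": 0,"az": 0,"grip": -0.3},
    {"x": 0,"y": 0,"z": 0,"ax": 0,"ay": 0,"az": 0,"grip": -0.3},
    {"x": 0,"y": 0,"z": 0,"ax": 0,"ay": 0,"az": 0,"grip": 1}
  ],
  "newtons": 35
}}

```text
clock: 23.65
tool_pos: [523.9, 287.3, 63.6]
tcp_rot: [0.484, 0.515, -0.484, 0.516]
wrist_force: [-0.4, -0.4, 0.4]
finger_gap: 0.597
```

{"method": "arm_command", "body": {
  "steps": [
    {"x": 0,"y": 0,"z": 0,"ax": 0,"ay": 0,"az": 0,"grip": 1},
    {"x": 0,"y": 0,"z": 0,"ax": 0,"ay": 0,"az": 0,"grip": 1},
    {"x": 0,"y": 0,"z": 0,"ax": 0,"ay": 0,"az": 0,"grip": 1},
    {"x": 0,"y": 0,"z": 0,"ax": 0,"ay": 0,"az": 0,"grip": 1},
    {"x": 0,"y": 0,"z": 0,"ax": 0,"ay": 0,"az": 0,"grip": 1}
  ]
}}

```text
clock: 24.15
tool_pos: [523.5, 287.8, 63.2]
tcp_rot: [0.484, 0.516, -0.484, 0.516]
wrist_force: [-4.1, -0.6, 3.8]
finger_gap: 0.291
```

```bash
python3 - <<'E'
from h import *
show()
s=imaging.snapshot("side");crop(s,(215,130),60,6,"pics/s10.png")
E
```

```text
t 24.15 tcp [523.5 287.8  63.2] jawyaw 3.63 xaxis [-2.e-04  0.e+00 -1.e+00] q [0.441 0.524 1.502 0.    1.116 0.378] gap 0.291 F [-4.1 -0.6  3.8]
pics/s10.png origin 155 85
```

View pics/s10.png

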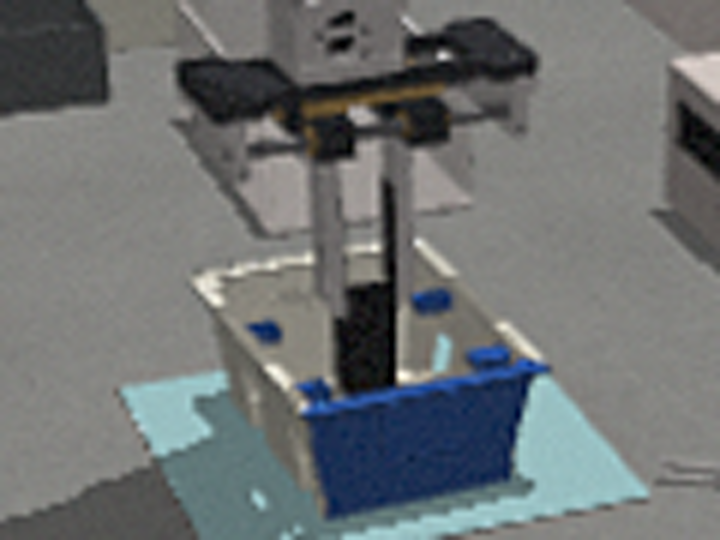

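{"method": "arm_command", "body": {
  "steps": [
    {"x": -0.1,"y": 0,"z": 0,"ax": 0,"ay": 0,"az": 0,"grip": 1},
    {"x": -0.3,"y": 0,"z": 0,"ax": 0,"ay": 0,"az": 0,"grip": 1},
    {"x": -0.5,"y": 0,"z": 0,"ax": 0,"ay": 0,"az": 0,"grip": 1},
    {"x": -0.6,"y": 0,"z": 0,"ax": 0,"ay": 0,"az": 0,"grip": 1},
    {"x": -0.6,"y": 0,"z": 0,"ax": 0,"ay": 0,"az": 0,"grip": 1},
    {"x": -0.5,"y": 0,"z": 0,"ax": 0,"ay": 0,"az": 0,"grip": 1},
    {"x": -0.3,"y": 0,"z": 0,"ax": -0.04,"ay": 0,"az": 0,"grip": 1},
    {"x": -0.1,"y": 0,"z": 0,"ax": -0.06,"ay": 0,"az": 0,"grip": 1}
  ]
}}

```text
clock: 25.0
tool_pos: [524.1, 287.9, 216.1]
tcp_rot: [0.442, 0.552, -0.44, 0.553]
wrist_force: [0.4, 1.0, -3.6]
finger_gap: 0.29
```

{"method": "arm_command", "body": {
  "steps": [
    {"x": 0,"y": 0,"z": 0,"ax": -0.09,"ay": 0,"az": 0,"grip": 1},
    {"x": 0,"y": 0,"z": 0,"ax": -0.09,"ay": 0,"az": 0,"grip": 1},
    {"x": 0,"y": 0,"z": 0,"ax": -0.09,"ay": 0,"az": 0,"grip": 1},
    {"x": 0,"y": 0,"z": 0,"ax": -0.09,"ay": 0,"az": 0,"grip": 1},
    {"x": 0,"y": 0,"z": 0,"ax": -0.09,"ay": 0,"az": 0,"grip": 1},
    {"x": 0,"y": 0,"z": 0,"ax": -0.09,"ay": 0,"az": 0,"grip": 1},
    {"x": 0,"y": 0,"z": 0,"ax": -0.09,"ay": 0,"az": 0,"grip": 1},
    {"x": 0,"y": 0,"z": 0,"ax": -0.09,"ay": 0,"az": 0,"grip": 1}
  ]
}}

```text
clock: 25.8
tool_pos: [523.6, 287.6, 214.0]
tcp_rot: [0.076, 0.703, -0.075, 0.703]
wrist_force: [0.4, 0.1, -3.7]
finger_gap: 0.289
```

{"method": "arm_command", "body": {
  "steps": [
    {"x": 0,"y": 0,"z": 0,"ax": -0.08,"ay": 0,"az": 0,"grip": 1},
    {"x": 0,"y": 0,"z": 0,"ax": -0.06,"ay": 0,"az": 0,"grip": 1},
    {"x": 0,"y": 0,"z": 0,"ax": -0.04,"ay": 0,"az": 0,"grip": 1},
    {"x": 0,"y": 0,"z": 0,"ax": 0,"ay": 0,"az": 0,"grip": 1}
  ]
}}

```text
clock: 26.2
tool_pos: [523.6, 287.7, 213.8]
tcp_rot: [-0.023, 0.706, 0.023, 0.707]
wrist_force: [-0.7, -0.2, -3.2]
finger_gap: 0.294
```

```bash
python3 - <<'E'
from h import *
show();go((520.3,-293,210),93.6)
E
```

```text
t 26.2 tcp [523.6 287.7 213.8] jawyaw 93.68 xaxis [ 7.e-04  2.e-04 -1.e+00] q [ 0.441  0.387  1.336 -0.     1.418 -1.194] gap 0.294 F [-0.7 -0.2 -3.2]
shift mm [   3.7 -579.3  -40.6] shares [  0.074 -11.585  -0.812]
yaw turn deg -0.08 ax share 0.0009
```

{"method": "arm_command", "body": {
  "steps": [
    {"x": 0,"y": -0.2,"z": -0.02,"ax": 0,"ay": 0,"az": 0,"grip": 1},
    {"x": 0,"y": -0.4,"z": -0.03,"ax": 0,"ay": 0,"az": 0,"grip": 1},
    {"x": 0,"y": -0.6,"z": -0.04,"ax": 0,"ay": 0,"az": 0,"grip": 1},
    {"x": 0,"y": -0.6,"z": -0.04,"ax": 0,"ay": 0,"az": 0,"grip": 1},
    {"x": 0,"y": -0.6,"z": -0.04,"ax": 0,"ay": 0,"az": 0,"grip": 1},
    {"x": 0,"y": -0.6,"z": -0.04,"ax": 0,"ay": 0,"az": 0,"grip": 1},
    {"x": 0,"y": -0.6,"z": -0.04,"ax": 0,"ay": 0,"az": 0,"grip": 1},
    {"x": 0,"y": -0.6,"z": -0.04,"ax": 0,"ay": 0,"az": 0,"grip": 1}
  ]
}}

```text
clock: 27.0
tool_pos: [522.0, 75.4, 213.4]
tcp_rot: [-0.022, 0.707, 0.022, 0.707]
wrist_force: [0.6, 0.1, -3.5]
finger_gap: 0.291
```

{"method": "arm_command", "body": {
  "steps": [
    {"x": 0,"y": -0.6,"z": -0.04,"ax": 0,"ay": 0,"az": 0,"grip": 1},
    {"x": 0,"y": -0.6,"z": -0.04,"ax": 0,"ay": 0,"az": 0,"grip": 1},
    {"x": 0,"y": -0.6,"z": -0.04,"ax": 0,"ay": 0,"az": 0,"grip": 1},
    {"x": 0,"y": -0.6,"z": -0.04,"ax": 0,"ay": 0,"az": 0,"grip": 1},
    {"x": 0,"y": -0.6,"z": -0.04,"ax": 0,"ay": 0,"az": 0,"grip": 1},
    {"x": 0,"y": -0.6,"z": -0.04,"ax": 0,"ay": 0,"az": 0,"grip": 1},
    {"x": 0,"y": -0.6,"z": -0.04,"ax": 0,"ay": 0,"az": 0,"grip": 1},
    {"x": 0,"y": -0.6,"z": -0.04,"ax": 0,"ay": 0,"az": 0,"grip": 1}
  ]
}}

```text
clock: 27.8
tool_pos: [521.0, -165.0, 213.4]
tcp_rot: [-0.022, 0.707, 0.021, 0.707]
wrist_force: [0.2, -1.3, -2.4]
finger_gap: 0.294
```

{"method": "arm_command", "body": {
  "steps": [
    {"x": 0,"y": -0.6,"z": -0.04,"ax": 0,"ay": 0,"az": 0,"grip": 1},
    {"x": 0,"y": -0.6,"z": -0.04,"ax": 0,"ay": 0,"az": 0,"grip": 1},
    {"x": 0,"y": -0.6,"z": -0.04,"ax": 0,"ay": 0,"az": 0,"grip": 1},
    {"x": 0,"y": -0.5,"z": -0.04,"ax": 0,"ay": 0,"az": 0,"grip": 1},
    {"x": 0,"y": -0.3,"z": -0.03,"ax": 0,"ay": 0,"az": 0,"grip": 1},
    {"x": 0,"y": 0,"z": 0,"ax": 0,"ay": 0,"az": 0,"grip": 1},
    {"x": 0,"y": 0,"z": 0,"ax": 0,"ay": 0,"az": 0,"grip": 1}
  ]
}}

```text
clock: 28.5
tool_pos: [520.2, -293.3, 213.0]
tcp_rot: [-0.022, 0.707, 0.022, 0.707]
wrist_force: [0.0, -0.4, -3.3]
finger_gap: 0.296
```

```bash
python3 - <<'E'
from h import *
show();go((520.3,-293,134),93.6)
for n in("side","top"):
    s=imaging.snapshot(n);pickle.dump(s,open(f"{n}11.pkl","wb"));crop(s,(298,230) if n=="side" else (345,190),65,6,f"pics/{n}11.png")
E
```

```text
t 28.5 tcp [ 520.2 -293.3  213. ] jawyaw 93.58 xaxis [-1.e-04  3.e-04 -1.e+00] q [-0.575  0.387  1.337  0.     1.417 -2.208] gap 0.296 F [ 0.  -0.4 -3.3]
shift mm [79.   0.2  0.1] shares [1.58  0.005 0.003]
yaw turn deg 0.02 ax share -0.0002
pics/side11.png origin 233 181
pics/top11.png origin 280 141
```

View pics/side11.png

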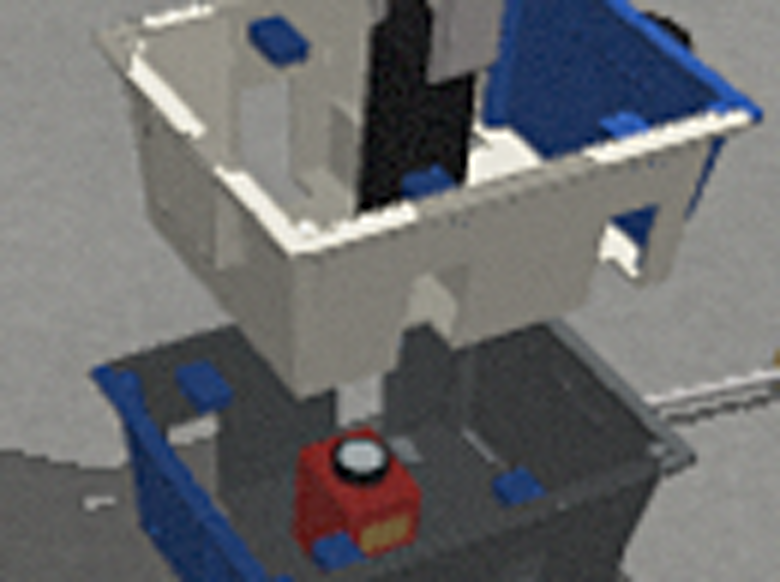

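View pics/top11.png

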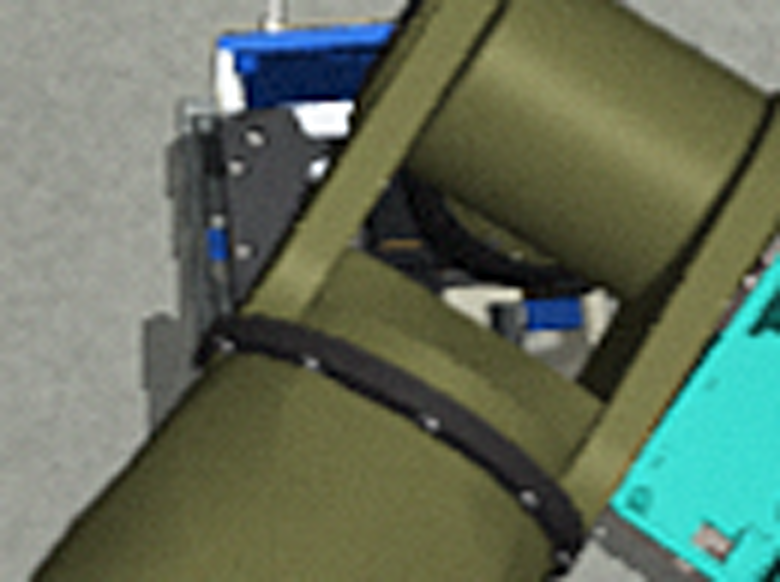

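```bash
python3 - <<'E'
from h import *
s=pickle.load(open("side11.pkl","rb"))
f=lambda P:[((x+.5)/6-.5+233,(y+.5)/6-.5+181) for x,y in P]
p=[plane(s,*a,226.8)[:2] for a in f([(295,252),(762,115),(95,30)])]
print(np.array(p).round(1),"diag centre",((p[1]+p[2])/2).round(1), "yaw",np.degrees(np.arctan2(*(p[1]-p[0])[::-1])))
g=[plane(s,*a,75)[:2] for a in f([(693,458),(93,372)])];print("grey centre",(g[0]+g[1])/2)
E
```

```text
[[ 436.  -368.3]
 [ 611.5 -358.1]
 [ 426.1 -232.6]] diag centre [ 518.8 -295.3] yaw 3.3392233969144263
grey centre [ 519.31870972 -295.88350538]
```

Blue end of the pale crate points away, over the grey crate's grey end. In the side view the two centres agree within 1 mm: (518.8,-295.3) and (519.3,-295.9). Lowering.

{"method": "arm_command", "body": {
  "steps": [
    {"x": 0.15,"y": 0,"z": 0,"ax": 0,"ay": 0,"az": 0,"grip": 1},
    {"x": 0.3,"y": 0,"z": 0,"ax": 0,"ay": 0,"az": 0,"grip": 1},
    {"x": 0.35,"y": 0,"z": 0,"ax": 0,"ay": 0,"az": 0,"grip": 1},
    {"x": 0.3,"y": 0,"z": 0,"ax": 0,"ay": 0,"az": 0,"grip": 1},
    {"x": 0.25,"y": 0,"z": 0,"ax": 0,"ay": 0,"az": 0,"grip": 1},
    {"x": 0.15,"y": 0,"z": 0,"ax": 0,"ay": 0,"az": 0,"grip": 1},
    {"x": 0.06,"y": 0,"z": 0,"ax": 0,"ay": 0,"az": 0,"grip": 1},
    {"x": 0,"y": 0,"z": 0,"ax": 0,"ay": 0,"az": 0,"grip": 1}
  ]
}}

```text
clock: 29.4
tool_pos: [520.4, -293.6, 134.9]
tcp_rot: [-0.022, 0.707, 0.022, 0.707]
wrist_force: [0.8, 0.3, -2.9]
finger_gap: 0.293
```

{"method": "arm_command", "body": {
  "steps": [
    {"x": 0,"y": 0,"z": 0,"ax": 0,"ay": 0,"az": 0,"grip": 1}
  ]
}}

```text
clock: 29.5
tool_pos: [520.6, -293.8, 135.6]
tcp_rot: [-0.023, 0.706, 0.022, 0.707]
wrist_force: [0.3, -0.3, -3.2]
finger_gap: 0.292
```

```bash
python3 - <<'E'
from h import *
show()
s=imaging.snapshot("side");crop(s,(298,235),65,6,"pics/s12.png")
E
```

```text
t 29.5 tcp [ 520.6 -293.8  135.6] jawyaw 93.63 xaxis [ 8.e-04 -5.e-04 -1.e+00] q [-0.575  0.446  1.436 -0.     1.258 -2.209] gap 0.292 F [ 0.3 -0.3 -3.2]
pics/s12.png origin 233 186
```

View pics/s12.png

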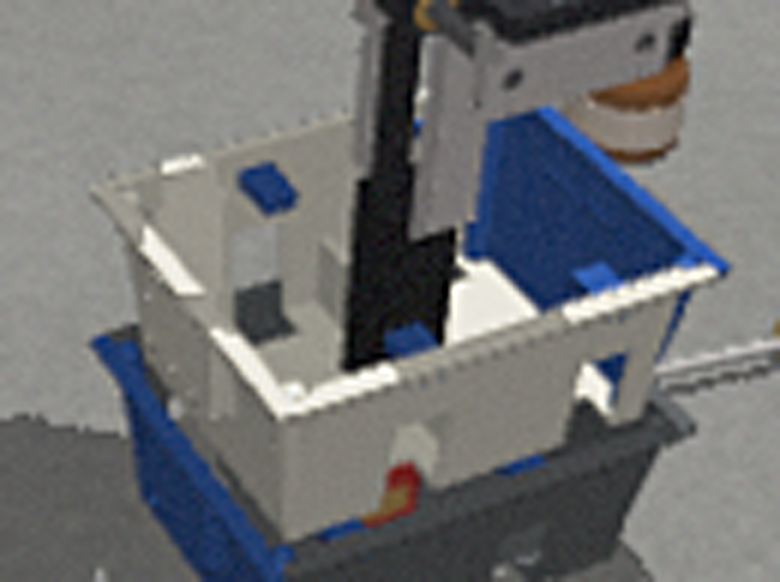

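The pale crate is already inside the rim, level. Last few millimetres slowly.

{"method": "arm_command", "body": {
  "steps": [
    {"x": 0.03,"y": 0,"z": 0,"ax": 0,"ay": 0,"az": 0,"grip": 1},
    {"x": 0.03,"y": 0,"z": 0,"ax": 0,"ay": 0,"az": 0,"grip": 1},
    {"x": 0.03,"y": 0,"z": 0,"ax": 0,"ay": 0,"az": 0,"grip": 1},
    {"x": 0,"y": 0,"z": 0,"ax": 0,"ay": 0,"az": 0,"grip": 1},
    {"x": 0,"y": 0,"z": 0,"ax": 0,"ay": 0,"az": 0,"grip": 1}
  ]
}}

```text
clock: 30.05
tool_pos: [520.4, -293.6, 130.4]
tcp_rot: [-0.022, 0.707, 0.022, 0.707]
wrist_force: [0.3, -0.9, -3.2]
finger_gap: 0.291
```

{"method": "arm_command", "body": {
  "steps": [
    {"x": 0.02,"y": 0,"z": 0,"ax": 0,"ay": 0,"az": 0,"grip": 1},
    {"x": 0.02,"y": 0,"z": 0,"ax": 0,"ay": 0,"az": 0,"grip": 1},
    {"x": 0,"y": 0,"z": 0,"ax": 0,"ay": 0,"az": 0,"grip": 1}
  ]
}}

```text
clock: 30.35
tool_pos: [520.6, -293.9, 129.1]
tcp_rot: [-0.023, 0.706, 0.022, 0.707]
wrist_force: [-0.9, -0.7, 3.6]
finger_gap: 0.293
```

{"method": "arm_command", "body": {
  "steps": [
    {"x": 0.01,"y": 0,"z": 0,"ax": 0,"ay": 0,"az": 0,"grip": 1},
    {"x": 0,"y": 0,"z": 0,"ax": 0,"ay": 0,"az": 0,"grip": -0.3},
    {"x": 0,"y": 0,"z": 0,"ax": 0,"ay": 0,"az": 0,"grip": -0.3},
    {"x": 0,"y": 0,"z": 0,"ax": 0,"ay": 0,"az": 0,"grip": -0.3},
    {"x": -0.3,"y": 0,"z": 0,"ax": 0,"ay": 0,"az": 0,"grip": -0.3},
    {"x": -0.6,"y": 0,"z": 0,"ax": 0,"ay": 0,"az": 0,"grip": -0.3},
    {"x": -0.8,"y": 0,"z": 0,"ax": 0,"ay": 0,"az": 0,"grip": -0.3},
    {"x": -0.4,"y": 0,"z": 0,"ax": 0,"ay": 0,"az": 0,"grip": -0.3}
  ]
}}

```text
clock: 31.15
tool_pos: [520.9, -293.9, 236.3]
tcp_rot: [-0.023, 0.706, 0.022, 0.708]
wrist_force: [0.2, 0.2, -0.2]
finger_gap: 0.652
```

{"method": "arm_command", "body": {
  "steps": [
    {"x": 0,"y": 0.8,"z": 0,"ax": 0,"ay": 0,"az": 0,"grip": -0.3},
    {"x": 0,"y": 0.9,"z": 0,"ax": 0,"ay": 0,"az": 0,"grip": -0.3},
    {"x": 0,"y": 0.9,"z": 0,"ax": 0,"ay": 0,"az": 0,"grip": -0.3},
    {"x": 0,"y": 0.9,"z": 0,"ax": 0,"ay": 0,"az": 0,"grip": -0.3},
    {"x": 0,"y": 0.9,"z": 0,"ax": 0,"ay": 0,"az": 0,"grip": -0.3},
    {"x": 0,"y": 0.9,"z": 0,"ax": 0,"ay": 0,"az": 0,"grip": -0.3},
    {"x": 0,"y": 0.5,"z": 0,"ax": 0,"ay": 0,"az": 0,"grip": -0.3},
    {"x": 0,"y": 0,"z": 0,"ax": 0,"ay": 0,"az": 0,"grip": -0.3}
  ]
}}

```text
clock: 31.95
tool_pos: [501.7, -1.6, 233.1]
tcp_rot: [-0.023, 0.707, 0.024, 0.707]
wrist_force: [0.6, -0.8, -0.3]
finger_gap: 0.653
```

```bash
python3 - <<'E'
from h import *
show()
for n in("side","top"):
    s=imaging.snapshot(n);pickle.dump(s,open(f"{n}13.pkl","wb"));crop(s,(298,240) if n=="side" else (345,190),65,6,f"pics/{n}13.png")
E
```

```text
t 31.95 tcp [501.7  -1.6 233.1] jawyaw 93.82 xaxis [ 2.e-04  4.e-04 -1.e+00] q [-0.076  0.156  1.582  0.     1.403 -1.714] gap 0.653 F [ 0.6 -0.8 -0.3]
pics/side13.png origin 233 191
pics/top13.png origin 280 141
```

View pics/side13.png

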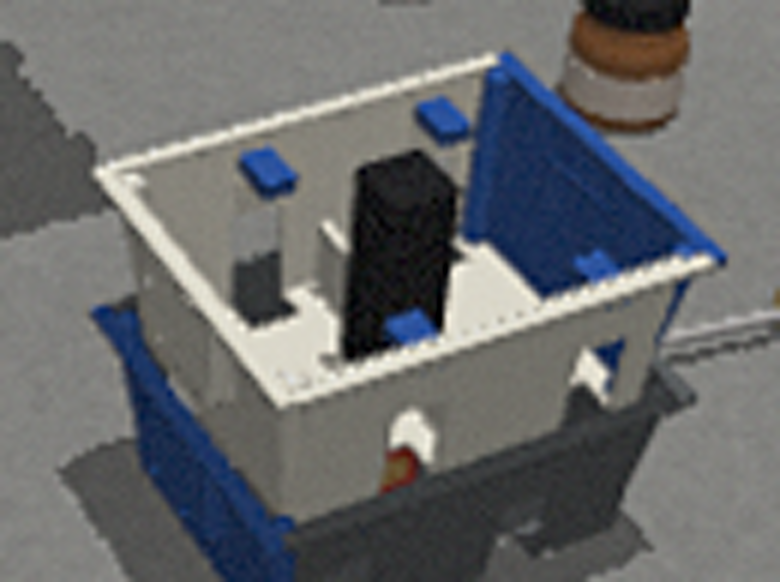

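View pics/top13.png

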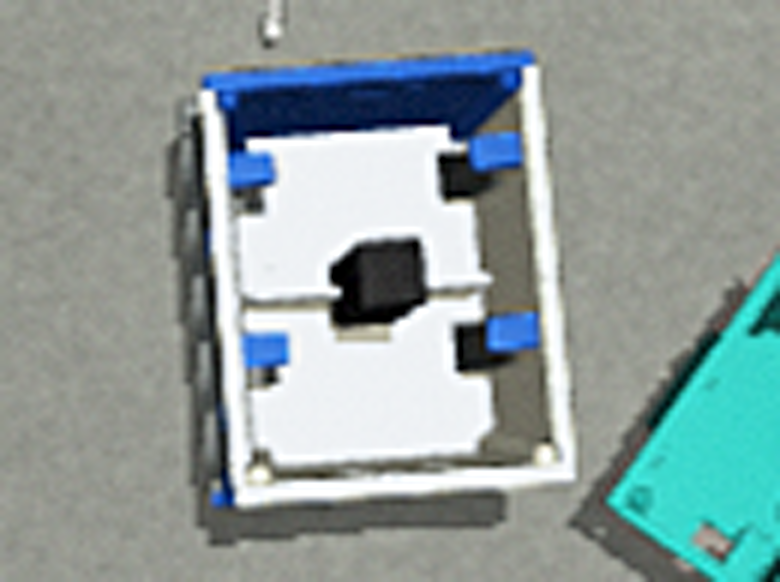

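```bash
python3 - <<'E'
from h import *
t=pickle.load(open("top13.pkl","rb"));s=pickle.load(open("side13.pkl","rb"))
f=lambda o,P:[((x+.5)/6-.5+o[0],(y+.5)/6-.5+o[1]) for x,y in P]
T=f((280,141),[(203,80),(535,53),(577,478),(235,505)]);S=f((233,191),[(505,55),(726,260),(285,405),(97,170)])
P=np.array([tri(t,a,s,b)[0] for a,b in zip(T,S)]);print(P.round(1));print("centre",P.mean(0).round(1))
g=np.array([plane(t,*a,143) for a in T]);c=g.mean(0);a=g[0]+g[1]-g[2]-g[3];print("top@143",c.round(1),np.degrees(np.arctan2(a[1],a[0])))
arm.job_done(); print(state()["clock"])
E
```

```text
[[ 602.2 -221.6  140.3]
 [ 612.  -359.3  140.7]
 [ 435.4 -371.4  143. ]
 [ 426.  -232.3  140.6]]
centre [ 518.9 -296.1  141.1]
top@143 [ 517.6 -295.4  143. ] 3.7144063620097127
the job is handed in; nothing more can be done
the job is handed in; nothing more can be done
```

The job is handed in at about 32 s of the 72 s allowed. The final pictures agreed with the goal, but no verdict was reported.

- **What I did:** I lifted the pale crate out of the grey crate and set it on the mat. I stood the red module upright on the grey crate's floor. Then I picked the pale crate up again and lowered it, turned half round, onto the blue lugs. It was released only after the wrist force showed contact, at the height I had predicted for the lugs.
- **Stacking height and level:** the four pale-crate rim corners, triangulated from both views, came out at 140–143 mm, against 143 mm expected on the lugs. So it stands level to within the measurement.
- **Position and turn:** the pale crate's centre is at about (518–519, -296) mm and the grey crate's at about (520, -293) mm. That puts it about 3–4 mm off centre against the 16 mm allowed. Its long axis is at 3.7°, against 3.6° for the grey crate. Its blue end is over the grey end.
- **Module and bystanders:** after I released the module, a side view showed it upright. It is only partly visible in the last picture, through a slot. By the stated dimensions it clears the pale crate's underside by about 13 mm, which I did not check directly. The grey crate showed no visible shift, and I saw no bystander move, though I did not measure the bystanders again at the end.
- **Disagreement:** the two cameras differed by about 3 mm in y throughout. That is close to the stated calibration error.

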